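# Put three sample carriers back in their own places

## Robot

A 6-joint arm with a two-finger parallel gripper is mounted at the origin on a cart in front of the work surface, level with it; the furniture and walls round the work are solid. World frame = base frame: x ahead of the robot, y to its left, z up, the work surface at z = 0. Lengths are in mm, angles in degrees, forces in N, time in s.
With the tool pointing down it reaches from about 350 to 850 mm from the base axis. Payload 8.1 kg.
Tool frame: the origin (TCP) lies on the centre line of the jaws, within the pads' length; the fingertips stand 8 mm ahead of it and the grasp point (between the pads) lies 11 mm behind it; x points along the fingers, z is the direction in which the jaws open and shut, and the axes are right-handed (so a half turn about x gives the same grasp; the last joint's range is limited). The gripper opens to 85 mm and grips with 20 to 120 N. Pads are 22 mm wide; open, the fingers measure 114 mm over their backs; the gripper's body (76 mm by 85 mm) begins 54 mm behind the grasp point. The pads swing forward as they close: fully open they stand 13 mm farther back than shut.
Start: joints at [-75.252, 7.471, 85.268, -0, 87.261, -4.893], TCP at [201.695, -565.088, 239.292] pointing down, gripper open.
Joint ranges: [-169.43, 169.43], [-51.17, 129.36], [1.28, 143.12], [-76.62, 256.62], [0, 156.53], [-152.29, 152.29]. Speed limits (degrees/s): [136.94, 136.94, 159.86, 180, 180, 180].

## Interface

Orientations are given as [roll, pitch, yaw] about the fixed x, y, z axes, in that order (R = Rz(yaw) Ry(pitch) Rx(roll)).
In Python, from bench import r, vision, order gives the robot as it stands. The module is installed in compiled form; this text tells all that it offers.
- The arm moves only by the shell command python3 -m jog 'ROWS' [FORCE]. ROWS is JSON, a list of rows, each a list of 3 entries, a list of its own where there are three numbers: the shift along the world's x, y, z in m, then the turn, a rotation vector about the world's x, y, z in rad, then the opening, from -1 (shut) to 1 (fully open). A call has 1 to 5 rows; each row is the pose to reach, as a shift and turn from the pose commanded when the call began; what a row does not reach only later rows make up. A row lasts 1/12 s, in which the tool goes at most 41.7 mm and 7.16 degrees, less where a joint would pass 70% of its speed; a pose out of reach is approached as far as the arm can. A call with a gripper value outside its range is refused whole. The fingers move at their own pace and stop on an object; FORCE is the grip in N (left out, the last holds). Time passes only in rows, so rows that repeat a pose let the fingers close. It gives the time, the measured TCP pose, the force and the opening at its end, in the units of the state.
- r.sense(): the state, without advancing time (a new reading comes with each control period).
- vision.snapshot(name): name is "scene" or "top" or "wrist"; returns the picture (400x640x3 uint8, red, green, blue); there is no depth.
- vision.camera_model(name): a dict with "fov_y" (degrees; the focal length in pixels is half the picture's height over the tangent of half this angle, whatever the lens; pixels are square), "cx", "cy" (the principal point, pixels), "world_to_cam" (4x4, takes a point from world to camera coordinates). Camera axes: x right, y down, z forward; pixel columns grow to the right and rows downward; lengths in mm; the calibration is good to about 2 mm. The wrist camera is an equidistant fisheye: a pixel r from the principal point sees the ray r / f radians off the axis. A picture is of the moment at which its call begins: read the wrist's pose just before it. camera_model takes no time and is no camera call; for the wrist camera it gives the pose at the moment of the call.
- order.hand_in(): hands the job in, once; it reports no verdict.
The state is a dict: "time": time; "joint_pos": joint angles; "qd": joint speeds; "joint_efforts": joint torques, N m; "tool_pos": TCP position; "tcp_rot": TCP orientation; "ft_force": force on the tool from outside, world axes, zero at the start; "wrist_torque": the same for the moment, N m; "finger_gap": finger opening in mm.
Only numpy, scipy, OpenCV 4.12 (cv2) and the standard library are available. Lean on these libraries where they do the work, as an engineer would, in place of code of your own. Each camera call takes 0.05 s, during which the arm holds its last target.

## Task

The three sample carriers stand in each other's places. Put the carrier with the one tall tube into the low-rimmed tray, the carrier with the four small tubes on the clip stage, pushed fully home under its clip, and the carrier with the two vials on the lab jack; the cork mat is free for setting one down on the way. Keep the carriers upright, set each down in the middle of its place and squared up with it, and leave the timer, the tape roll and the clear bottle where they are.

Things in the scene. Friction and masses are not known exactly. Their poses are not given: they have to be found in the camera images.
- tube_carrier: Loose, 0.15 kg. Foot: flat grey plate 72 (x) x 52 (y) x 6 mm, front and rear alike. A 42 mm collar (to 36 mm up) holds one fixed upright tube with a round black cap, 35 mm across, 111 to 123 mm above the underside; take it across the cap. Origin: centre of the foot's underside, z up. Starts on the lab jack.
- micro_carrier: Loose, 0.15 kg. Foot: flat grey plate 72 (x) x 52 (y) x 6 mm, front and rear alike. On it a metal block 38 x 38 mm, from 6 to 42 mm up, with four white microtubes fixed in a square, tops 56 mm up; take it across the block. Origin: centre of the foot's underside, z up. Starts in the rimmed tray.
- vial_carrier: Loose, 0.15 kg. Foot: flat grey plate 72 (x) x 52 (y) x 6 mm, front and rear alike. On it a metal block 38 (x) x 26 (y) mm, from 6 to 42 mm up, with two small fixed black-capped vials in a row along x, tops 59 mm up; take it across the 26 mm. Origin: centre of the foot's underside, z up. Starts on the clip stage, its rear edge under the clip.
- clip_stage: Fixed grey stage 108 (x) x 84 mm, seat 12 mm up. At its rear (+x) a metal lip: front edge 24 mm behind the origin, from 10 to 14 mm above the seat, stop face under it at 38 mm: a seated 72 mm foot must slide 15 mm or more to -x to lift clear, and goes in the reverse way. 5 mm high guides at y = +-30 mm, flared in front. Origin: on the worktop below a seated carrier's origin (2 mm short of the stop).
- rim_tray: Fixed white tray 104 (x) x 84 (y) mm; floor 4 mm above the worktop, rim 4 mm thick and 5 mm high above the floor all round. Origin: on the worktop under its middle; x along its long side.
- lab_jack: Fixed low lab jack with crossed metal arms between two plates; flat steel top plate 96 (x) x 72 (y) mm, 50 mm above the worktop, a small black knob at the front (-x). Origin: on the worktop under its middle; x along its long side.
- cork_mat: Fixed flat cork mat 100 (x) x 84 (y) x 4 mm, empty at the start: the free spot. Origin: on the worktop under its middle; x along its long side.
- lab_timer: Bystander: white bench timer with display, 24 x 70 x 66 mm, loose, leave alone. Origin: middle of its underside.
- label_tape: Bystander: roll of beige tape lying flat, 77 mm across, 19 mm high, loose, leave alone. Origin: middle of its underside.
- clear_bottle: Bystander: clear glass bottle with screw cap, 80 mm across, 150 mm high, loose, leave alone. Origin: middle of its underside.

How it is judged (in metres and radians):
At the end, for the whole second after the job is handed in: Tall-tube carrier flat in the tray (centre within 15 mm), four-tube carrier on the clip stage under the clip (within 8 mm of the stage's origin), two-vial carrier on the lab jack (12 mm); each upright within 0.08 rad, square within 0.2 rad (clip stage 0.15; either way round), at rest (horizontal distance between tube_carrier and rim_tray below 0.015 m and z of tube_carrier in the frame of rim_tray between 0.001 and 0.007 m and angle between each of tube_carrier, micro_carrier, vial_carrier's own z axis and vertical below 0.08 rad and angle between the x axis of tube_carrier and the x axis of rim_tray, either way round below 0.2 rad and linear speed of each of tube_carrier, micro_carrier, vial_carrier below 0.02 m/s and angular speed of each of tube_carrier, micro_carrier, vial_carrier below 0.2 rad/s and horizontal distance between micro_carrier and clip_stage below 0.008 m and z of micro_carrier in the frame of clip_stage between 0.009 and 0.015 m and angle between the x axis of micro_carrier and the x axis of clip_stage, either way round below 0.15 rad and horizontal distance between vial_carrier and lab_jack below 0.012 m and z of vial_carrier in the frame of lab_jack between 0.047 and 0.053 m and angle between the x axis of vial_carrier and the x axis of lab_jack, either way round below 0.2 rad); the robot touches nothing.
It fails at once if a bystander (timer, tape roll or bottle) is moved more than 25 mm (distance of any of lab_timer, label_tape, clear_bottle from where it was at the start of the episode above 0.025 m).
It fails at once if a carrier is tipped more than 0.6 rad (angle between any of tube_carrier, micro_carrier, vial_carrier's own z axis and vertical above 0.6 rad).
It also fails if it takes over 106 s, if anything falls off the work surface, if the arm or the gripper's body presses on something with over 40 N, if the wrist force passes 120 N, or if a joint passes its speed limit or range.

## Working session

There is one attempt and no reset: what is moved stays moved. The work goes in short steps, Python scripts to look and compute and a shell command to move; the robot and the scene stay as the last step left them, time stands still between calls to the robot, and variables do not carry over. Pictures are saved under pics/ and viewed, and the job is handed in when it is done.

```bash
mkdir -p pics; ls; python3 - <<'E'
from bench import r, vision, order
import cv2
s=r.sense(); print(s)
for n in ("scene","top","wrist"):
    im=vision.snapshot(n); cv2.imwrite(f"pics/{n}0.png",im[:,:,::-1])
    m=vision.camera_model(n); print(n,m)
E
```

```text
pics
{'time': 0.0, 'joint_pos': array([-7.52521922e+01,  7.51443540e+00,  8.53315245e+01,  1.35973958e-03,
        8.72638420e+01, -4.89271674e+00]), 'qd': array([-0.02992794, -0.02246087,  0.00648059, -0.02936216,  0.04345083,
       -0.07747879]), 'joint_efforts': array([ 3.48803869e-04, -5.69390774e+01, -5.00551987e+01, -2.74285831e-04,
        1.47770788e-02,  2.64637328e-05]), 'tool_pos': array([ 201.55896915, -564.53290058,  238.22994522]), 'tcp_rot': array([174.39866748,  89.89018974, 104.03912578]), 'ft_force': array([-0.23885857, -0.12212237, -0.2502165 ]), 'wrist_torque': array([-0.01621644,  0.04962485, -0.05657911]), 'finger_gap': 85.51601516119263}
scene {'fov_y': 53.679342790130946, 'cx': 314.50886267775707, 'cy': 204.10622883908667, 'world_to_cam': array([[ 5.10696551e-01, -8.59714257e-01, -8.96824040e-03,
        -4.63275461e+02],
       [-4.60272246e-01, -2.64575619e-01, -8.47436842e-01,
         2.36284801e+02],
       [ 7.26180757e-01,  4.36910904e-01, -5.30820468e-01,
         6.64050217e+02],
       [ 0.00000000e+00,  0.00000000e+00,  0.00000000e+00,
         1.0
[... 200 characters left out ...]
       [-9.94846640e-01, -2.71094985e-02, -9.76997315e-02,
         5.13698102e+02],
       [ 9.78663783e-02, -4.88683435e-03, -9.95187566e-01,
         1.02289905e+03],
       [ 0.00000000e+00,  0.00000000e+00,  0.00000000e+00,
         1.00000000e+00]])}
wrist {'fov_y': 65.70646984690485, 'cx': 321.4827016052976, 'cy': 199.70144690683745, 'world_to_cam': array([[ 3.37189377e-01, -9.41435814e-01, -1.38995059e-03,
        -5.98322157e+02],
       [-9.01936997e-01, -3.23464755e-01,  2.86147174e-01,
        -3.78853615e+01],
       [-2.69838798e-01, -9.52321395e-02, -9.58184671e-01,
         3.79824992e+02],
       [ 0.00000000e+00,  0.00000000e+00,  0.00000000e+00,
         1.00000000e+00]])}
```

View pics/top0.png

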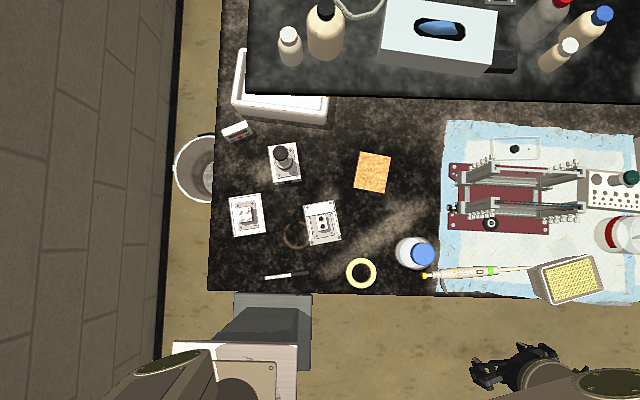

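View pics/scene0.png

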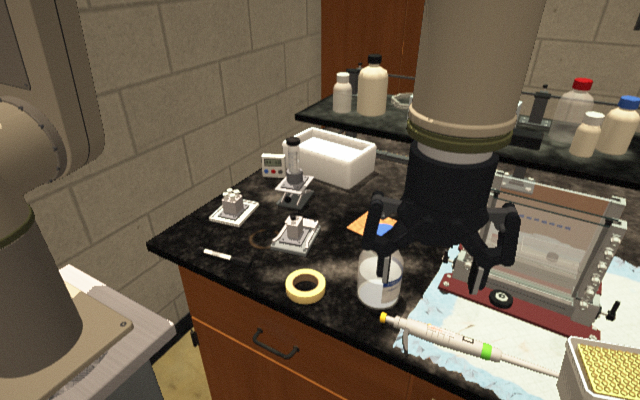

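View pics/wrist0.png

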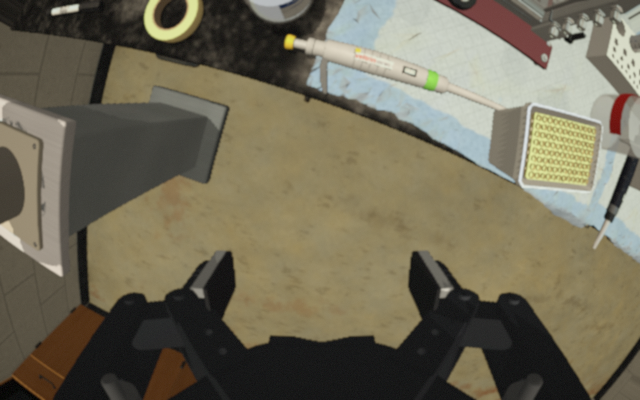

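```bash
cat > h.py <<'E'
import numpy as np, cv2
from bench import r, vision
def ray(m,uv,name):
    uv=np.atleast_2d(np.asarray(uv,float)); f=200/np.tan(np.radians(m["fov_y"]/2))
    d=np.c_[(uv[:,0]-m["cx"])/f,(uv[:,1]-m["cy"])/f]
    if name=="wrist":
        t=np.linalg.norm(d,axis=1); k=np.where(t>1e-9,np.sin(t)/np.maximum(t,1e-9),1)
        D=np.c_[d*k[:,None],np.cos(t)]
    else: D=np.c_[d,np.ones(len(d))]
    W=m["world_to_cam"]; R=W[:3,:3]; o=-R.T@W[:3,3]
    return o,D@R
def plane(m,uv,z,name):
    o,D=ray(m,uv,name); return o+D*((z-o[2])/D[:,2])[:,None]
def proj(m,P,name):
    P=np.atleast_2d(P); W=m["world_to_cam"]; c=P@W[:3,:3].T+W[:3,3]; f=200/np.tan(np.radians(m["fov_y"]/2))
    if name=="wrist":
        rr=np.linalg.norm(c[:,:2],axis=1); t=np.arctan2(rr,c[:,2]); k=t/np.maximum(rr,1e-9)
        return np.c_[m["cx"]+f*k*c[:,0],m["cy"]+f*k*c[:,1]]
    return np.c_[m["cx"]+f*c[:,0]/c[:,2],m["cy"]+f*c[:,1]/c[:,2]]
E
python3 - <<'E'
import cv2
from h import *
im=cv2.imread("pics/top0.png"); c=im[110:290,205:435]
cv2.imwrite("pics/topz.png",cv2.resize(c,None,fx=3.4,fy=3.3,interpolation=cv2.INTER_CUBIC))
im=cv2.imread("pics/scene0.png"); c=im[130:310,195:425]
cv2.imwrite("pics/scz.png",cv2.resize(c,None,fx=3.4,fy=3.3,interpolation=cv2.INTER_CUBIC))
m=vision.camera_model("top")
for n,u,z in [("micro",(247,215),9),("tube",(285,165),50),("vial",(322,222),12),("cork",(373,172),4),("tape",(361,273),10),("bottle",(412,250),75),("timer",(236,131),66)]:
    print(n,plane(m,u,z,"top").round())
E
```

```text
micro [[478. -21.   9.]]
tube [[ 605. -119.   50.]]
vial [[ 465. -216.   12.]]
cork [[ 601. -348.    4.]]
tape [[ 337. -320.   10.]]
bottle [[ 400. -436.   75.]]
timer [[685.   6.  66.]]
```

View pics/topz.png

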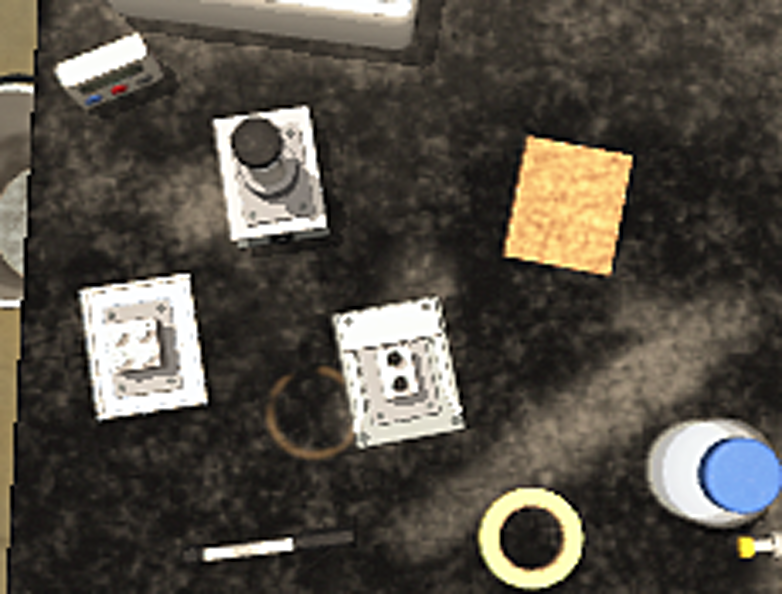

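View pics/scz.png

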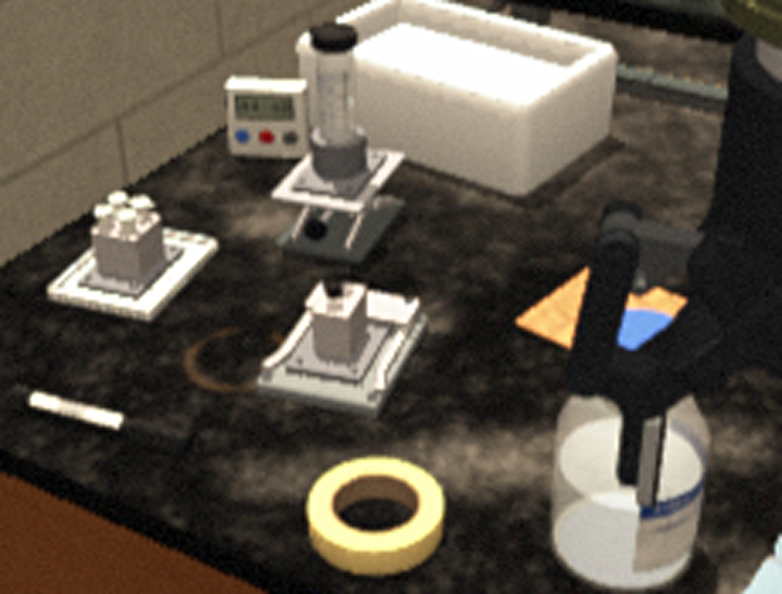

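```bash
cat >> h.py <<'E'
from scipy.spatial.transform import Rotation as Rn
def jaw(s=None):
    s=s or r.sense(); R=Rn.from_euler("xyz",s["tcp_rot"],degrees=True).as_matrix()
    return s["tool_pos"].round(1), R[:,0].round(3), np.degrees(np.arctan2(R[1,2],R[0,2])).round(2)
E
python3 - <<'E'
from h import *
im=cv2.imread("pics/top0.png"); m=vision.camera_model("top")
hsv=cv2.cvtColor(im,cv2.COLOR_BGR2HSV)
def quad(mask,win,z,name,n=1):
    x0,y0,x1,y1=win; k=np.zeros_like(mask); k[y0:y1,x0:x1]=mask[y0:y1,x0:x1]
    cs,_=cv2.findContours(k,0,1); c=max(cs,key=cv2.contourArea)
    P=plane(m,c[:,0,:].astype(float),z,"top")[:,:2].astype(np.float32)
    (cx,cy),(w,h),a=cv2.minAreaRect(P)
    ax=a if w>h else a+90
    print(name,round(cx,1),round(cy,1),round(w,1),round(h,1),"long axis",round((ax+90)%180-90,1))
white=((hsv[:,:,2]>110)&(hsv[:,:,1]<70)).astype(np.uint8)
cork=((hsv[:,:,1]>80)&(hsv[:,:,2]>120)).astype(np.uint8)
quad(white,(225,188,270,240),9,"tray"); quad(white,(265,135,305,186),50,"jack"); quad(white,(300,195,345,250),12,"clip"); quad(cork,(345,145,400,200),4,"cork")
print(jaw())
E
```

```text
tray 479.6 -19.7 104.0 85.5 long axis 10.4
jack 608.7 -107.4 101.4 89.8 long axis 9.9
clip 468.2 -217.5 114.7 89.4 long axis 10.6
cork 601.8 -344.4 84.0 99.5 long axis -9.7
(array([ 201.6, -564.7,  238.5]), array([-0.   ,  0.001, -1.   ]), np.float64(-70.36))
```

```bash
python3 -m jog '[[[0.02,0.03,0.01],[0,0,-0.087],1],[[0.045,0.065,0.02],[0,0,-0.175],1],[[0.065,0.095,0.03],[0,0,-0.175],1],[[0.085,0.125,0.03],[0,0,-0.175],1],[[0.105,0.155,0.03],[0,0,-0.175],1]]'; python3 -m jog '[[[0.02,0.03,0],[0,0,0],1],[[0.045,0.065,0],[0,0,0],1],[[0.065,0.095,0],[0,0,0],1],[[0.085,0.125,0],[0,0,0],1],[[0.105,0.155,0],[0,0,0],1]]';python3 -c "
from h import *
print(jaw()); m=vision.camera_model('wrist'); W=m['world_to_cam'];print(-W[:3,:3].T@W[:3,3], r.sense()['time'])"
```

```text
time: 0.57
tool_pos: [307.5, -408.9, 270.0]
tcp_rot: [25.4, 89.9, -55.0]
ft_force: [-0.1, -1.0, -0.5]
finger_gap: 85.5
time: 0.98
tool_pos: [412.3, -253.3, 269.2]
tcp_rot: [-156.7, 90.0, 122.9]
ft_force: [0.8, -0.2, -0.0]
finger_gap: 85.6
(array([ 412.3, -253.3,  269.2]), array([-0.,  0., -1.]), np.float64(-80.39))
[ 483.90999101 -240.07878957  404.63435359] 0.9833
```

```bash
cat > shot.py <<'E'
import sys
from h import *
import json
n,cam=sys.argv[1],sys.argv[2]
print(jaw()); m=vision.camera_model(cam); im=vision.snapshot(cam)
cv2.imwrite(f"pics/{n}.png",im[:,:,::-1]); np.savez(f"pics/{n}.npz",**m)
E
cat >> h.py <<'E'
def load(n):
    d=np.load(f"pics/{n}.npz"); return {k:(d[k] if d[k].ndim else float(d[k])) for k in d}, cv2.imread(f"pics/{n}.png")
E
python3 shot.py w1 wrist
```

```text
(array([ 412.3, -253.3,  269.2]), array([-0.,  0., -1.]), np.float64(-80.39))
```

View pics/w1.png

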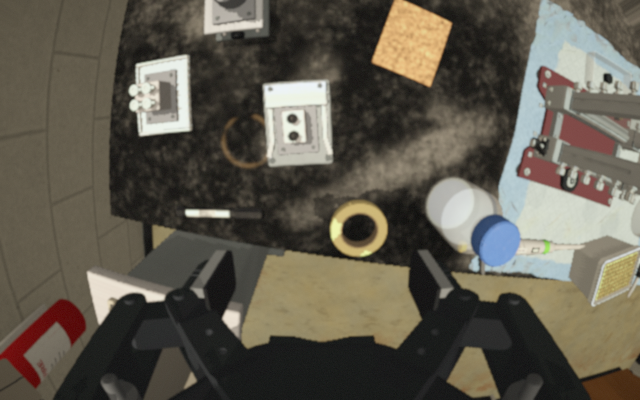

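```bash
python3 - <<'E'
import cv2
im=cv2.imread("pics/w1.png")
cv2.imwrite("pics/w1z.png",cv2.resize(im[70:175,255:345],None,fx=5.6,fy=5.6,interpolation=cv2.INTER_CUBIC))
cv2.imwrite("pics/w1y.png",cv2.resize(im[0:140,120:275],None,fx=5,fy=4.2,interpolation=cv2.INTER_CUBIC))
E
```

```text
(no output)
```

View pics/w1z.png

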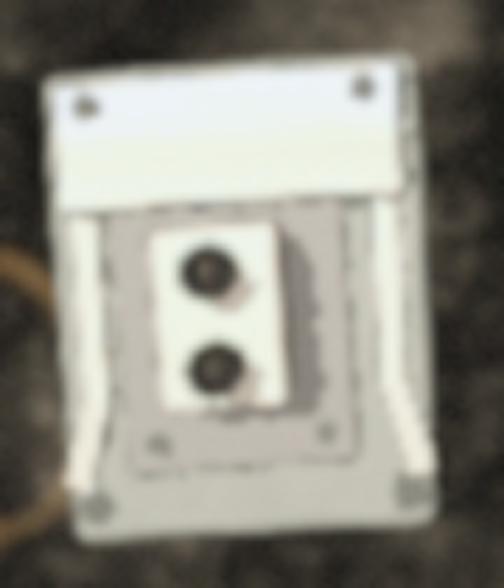

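View pics/w1y.png

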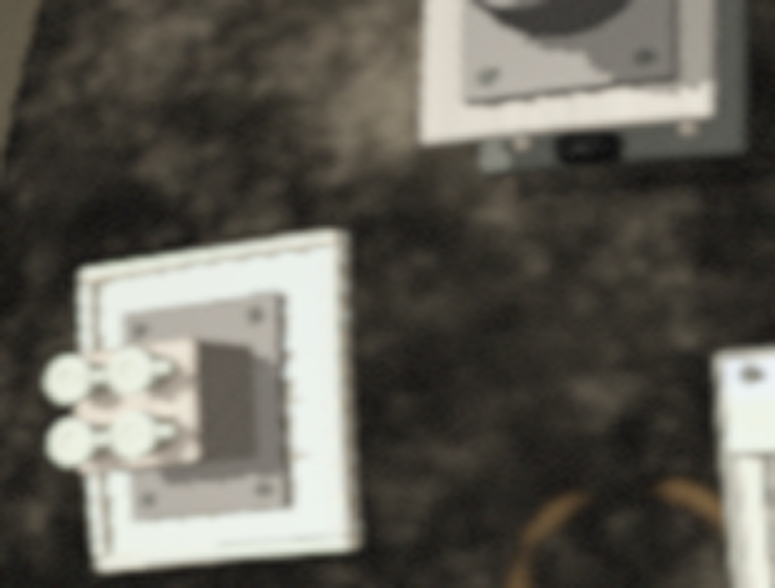

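```bash
python3 - <<'E'
from h import *
m,_=load("w1")
def Z(p): p=np.array(p,float); return p/5.6+[255,70]-0.4
def Y(p): p=np.array(p,float); return p/[5,4.2]+[120,0]-0.4
def show(n,uv,z):
    P=plane(m,uv,z,"wrist")[:,:2]; print(n,P.round(1).tolist(),"mean",P.mean(0).round(1))
    d=P-np.roll(P,-1,0); print("   len",np.hypot(*d.T).round(1),"ang",(np.degrees(np.arctan2(d[:,1],d[:,0]))%90).round(1))
show("vialblock",Z([(150,230),(272,222),(292,405),(163,415)]),54)
show("vialfoot front",Z([(135,472),(355,460)]),18)
show("stage",Z([(78,540),(435,522),(413,60)]),12)
show("lip front/back",Z([(62,212),(400,190),(395,65),(45,80)]),26)
show("guides front ends outer?",Z([(75,490),(430,470)]),17)
show("tray rim outer",Y([(78,268),(346,230),(360,548),(98,572)]),9)
show("micro foot",Y([(122,312),(280,292),(292,505),(135,522)]),10)
show("micro block top",Y([(198,338),(198,462)]),46)
show("jack front",Y([(420,145),(715,115)]),50)
show("tube foot front",Y([(466,102),(677,72)]),56)
E
```

```text
vialblock [[475.9, -195.8], [481.2, -219.8], [445.2, -229.8], [439.0, -204.2]] mean [ 460.3 -212.4]
   len [24.6 37.4 26.4 37.8] ang [12.4 15.5 13.5 12.7]
vialfoot front [[420.5, -196.1], [431.2, -244.7]] mean [ 425.9 -220.4]
   len [49.8 49.8] ang [12.4 12.4]
stage [[401.7, -184.4], [419.3, -265.2], [522.3, -242.2]] mean [ 447.8 -230.6]
   len [ 82.7 105.5 133.8] ang [12.3 12.6 64.4]
lip front/back [[476.5, -172.5], [492.4, -244.2], [519.2, -238.5], [504.9, -164.2]] mean [ 498.2 -204.8]
   len [73.5 27.4 75.7 29.6] ang [12.5 12.  10.9 16.3]
guides front ends outer? [[414.2, -182.8], [431.7, -261.7]] mean [ 422.9 -222.3]
   len [80.8 80.8] ang [12.5 12.5]
tray rim outer [[522.0, 34.7], [536.7, -52.0], [434.4, -71.2], [417.8, 14.1]] mean [477.7 -18.6]
   len [ 87.9 104.1  86.9 106.2] ang [ 9.6 10.6 11.  11.2]
micro foot [[506.9, 15.5], [515.3, -35.8], [446.3, -49.3], [436.2, 1.8]] mean [476.2 -16.9]
   len [52.  70.3 52.1 72.1] ang [ 9.3 11.1 11.2 11. ]
micro block top [[497.6, -32.7], [460.3, -37.8]] mean [478.9 -35.2]
   len [37.7 37.7] ang [7.8 7.8]
jack front [[557.2, -86.4], [570.8, -157.2]] mean [ 564.  -121.8]
   len [72.1 72.1] ang [10.8 10.8]
tube foot front [[569.2, -98.1], [581.0, -147.4]] mean [ 575.1 -122.8]
   len [50.7 50.7] ang [13.5 13.5]
```

```bash
python3 -m jog '[[[0.02,0.015,-0.03],[0,0,0.05],1],[[0.04,0.035,-0.06],[0,0,0.05],1],[[0.0487,0.0403,-0.095],[0,0,0.05],1],[[0.0487,0.0403,-0.13],[0,0,0.05],1],[[0.0487,0.0403,-0.16],[0,0,0.05],1]]'; python3 -m jog '[[[0,0,-0.01],[0,0,0],1],[[0,0,-0.01],[0,0,0],1]]'; python3 shot.py w2 wrist
```

```text
time: 1.45
tool_pos: [460.1, -213.7, 106.7]
tcp_rot: [-134.2, 89.9, 148.4]
ft_force: [-0.5, 0.3, 0.3]
finger_gap: 85.5
time: 1.62
tool_pos: [457.9, -213.4, 95.8]
tcp_rot: [-133.2, 89.6, 149.3]
ft_force: [-1.4, -0.7, -0.2]
finger_gap: 85.7
(array([ 457.9, -213.4,   95.8]), array([-0.006,  0.004, -1.   ]), np.float64(-77.52))
```

View pics/w2.png

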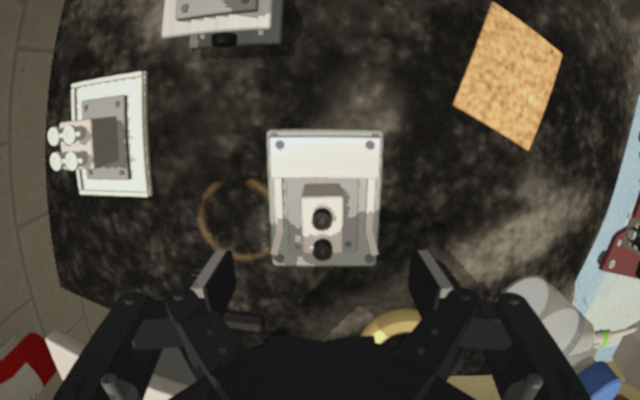

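```bash
python3 -m jog '[[[0,0,-0.015],[0,0,0],1],[[0,0,-0.03],[0,0,0],1],[[0,0,-0.045],[0,0,0],1],[[0,0,-0.06],[0,0,0],1],[[0,0,-0.06],[0,0,0],1]]'; python3 -m jog '[[[0,0,0],[0,0,0],1],[[0,0,0],[0,0,0],1]]'; python3 shot.py w3 wrist
```

```text
time: 2.08
tool_pos: [460.3, -215.2, 39.3]
tcp_rot: [-129.5, 90.0, 152.9]
ft_force: [0.2, 0.7, -0.6]
finger_gap: 85.4
time: 2.25
tool_pos: [461.9, -215.9, 41.8]
tcp_rot: [46.6, 89.8, -31.0]
ft_force: [-0.2, -0.1, 0.2]
finger_gap: 85.3
(array([ 461.9, -215.9,   41.8]), array([ 0.003, -0.002, -1.   ]), np.float64(-77.54))
```

View pics/w3.png

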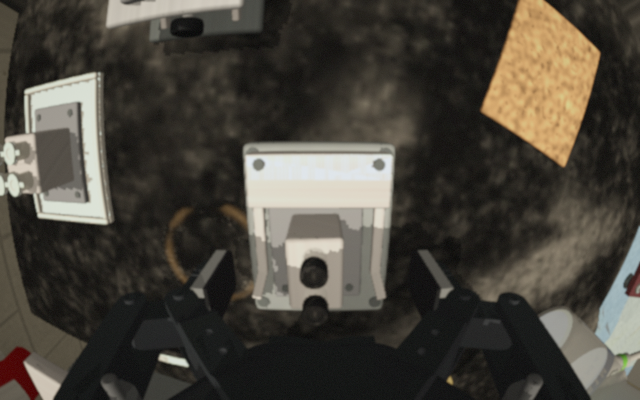

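```bash
python3 -m jog '[[[-0.001,0.0028,-0.007],[0,0,0],1],[[-0.001,0.0028,-0.007],[0,0,0],1],[[-0.001,0.0028,-0.007],[0,0,0],1],[[-0.001,0.0028,-0.007],[0,0,0],1]]'; python3 -m jog '[[[0,0,0],[0,0,0],-1],[[0,0,0],[0,0,0],-1],[[0,0,0],[0,0,0],-1],[[0,0,0],[0,0,0],-1],[[0,0,0],[0,0,0],-1]]' 40;python3 -m jog '[[[0,0,0],[0,0,0],-1],[[0,0,0],[0,0,0],-1],[[0,0,0],[0,0,0],-1],[[0,0,0],[0,0,0],-1],[[0,0,0],[0,0,0],-1]]'; python3 shot.py w4 wrist
```

```text
time: 2.63
tool_pos: [459.4, -211.9, 32.4]
tcp_rot: [-118.9, 90.0, 163.6]
ft_force: [-0.0, 0.0, 0.7]
finger_gap: 85.6
time: 3.05
tool_pos: [459.4, -212.1, 32.4]
tcp_rot: [13.8, 90.0, -63.7]
ft_force: [-0.4, -1.6, 18.6]
finger_gap: 25.8
time: 3.47
tool_pos: [459.6, -212.1, 32.5]
tcp_rot: [40.6, 90.0, -36.9]
ft_force: [-0.4, -0.7, 2.0]
finger_gap: 25.3
(array([ 459.6, -212.1,   32.5]), array([ 0., -0., -1.]), np.float64(-77.52))
```

View pics/w4.png

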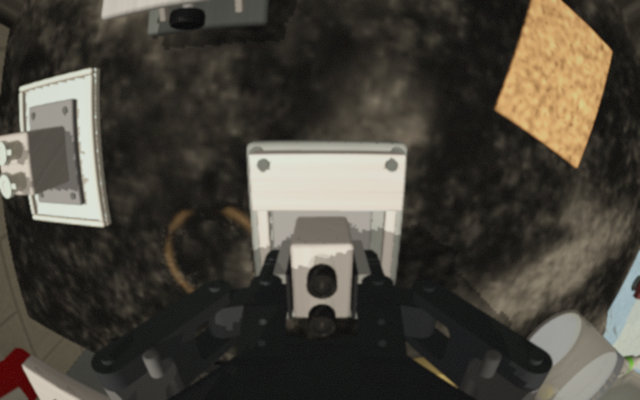

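```bash
python3 -m jog '[[[-0.006,-0.0013,0.001],[0,0,0],-1],[[-0.012,-0.0027,0.001],[0,0,0],-1],[[-0.018,-0.004,0.001],[0,0,0],-1],[[-0.0245,-0.0054,0.001],[0,0,0],-1],[[-0.0293,-0.0065,0.001],[0,0,0],-1]]';python3 -m jog '[[[0,0,0],[0,0,0],-1],[[0,0,0],[0,0,0],-1],[[0,0,0.01],[0,0,0],-1],[[0,0,0.02],[0,0,0],-1],[[0,0,0.03],[0,0,0],-1]]';  python3 shot.py w5 wrist;  python3 shot.py s5 scene
```

```text
time: 3.93
tool_pos: [428.8, -218.4, 32.9]
tcp_rot: [-130.2, 89.9, 152.3]
ft_force: [-0.4, -0.0, -2.0]
finger_gap: 25.9
time: 4.35
tool_pos: [430.5, -218.6, 64.7]
tcp_rot: [47.7, 90.0, -29.8]
ft_force: [0.6, 0.5, -0.6]
finger_gap: 25.5
(array([ 430.5, -218.6,   64.7]), array([ 0.001, -0.   , -1.   ]), np.float64(-77.51))
(array([ 432. , -219.5,   67.1]), array([ 0.004, -0.002, -1.   ]), np.float64(-77.5))
```

View pics/w5.png

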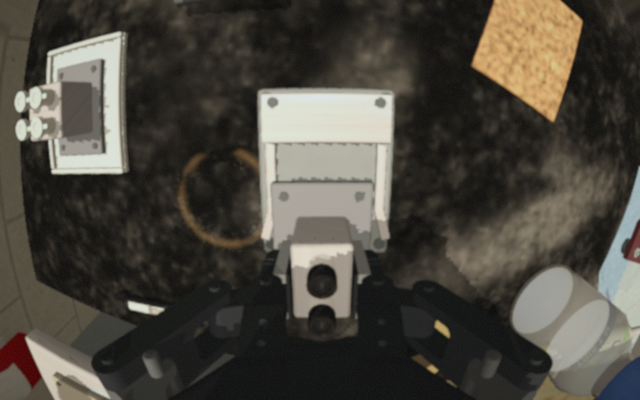

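View pics/s5.png

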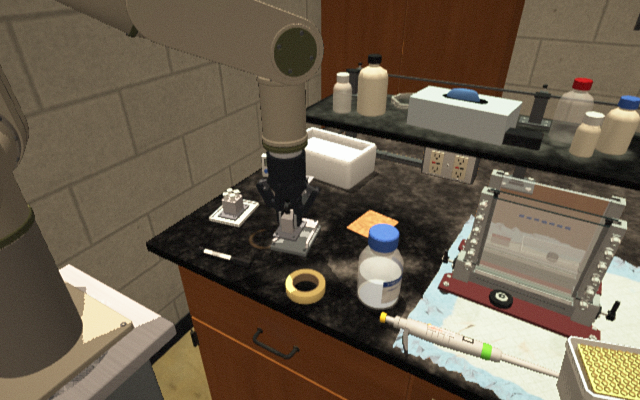

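```bash
python3 -m jog '[[[0.02,-0.015,0.025],[0,0,-0.06],-1],[[0.048,-0.036,0.03],[0,0,-0.14],-1],[[0.078,-0.057,0.03],[0,0,-0.22],-1],[[0.108,-0.078,0.03],[0,0,-0.3],-1],[[0.135,-0.098,0.03],[0,0,-0.387],-1]]';python3 -m jog '[[[0.02,-0.015,0],[0,0,0],-1],[[0.034,-0.027,0],[0,0,0],-1],[[0.034,-0.027,-0.01],[0,0,0],-1],[[0.034,-0.027,-0.02],[0,0,0],-1],[[0.034,-0.027,-0.02],[0,0,0],-1]]';  python3 shot.py w6 wrist;  python3 shot.py s6 scene
```

```text
time: 4.87
tool_pos: [567.1, -317.6, 93.8]
tcp_rot: [70.5, 89.9, -29.4]
ft_force: [-0.1, 0.8, -0.1]
finger_gap: 25.4
time: 5.28
tool_pos: [596.9, -341.8, 69.3]
tcp_rot: [-115.3, 89.7, 145.0]
ft_force: [-0.3, 0.5, -2.3]
finger_gap: 25.3
(array([ 596.9, -341.8,   69.3]), array([-0.005,  0.003, -1.   ]), np.float64(-99.69))
(array([ 596.9, -341.8,   70.3]), array([-0.004,  0.003, -1.   ]), np.float64(-99.68))
```

View pics/w6.png

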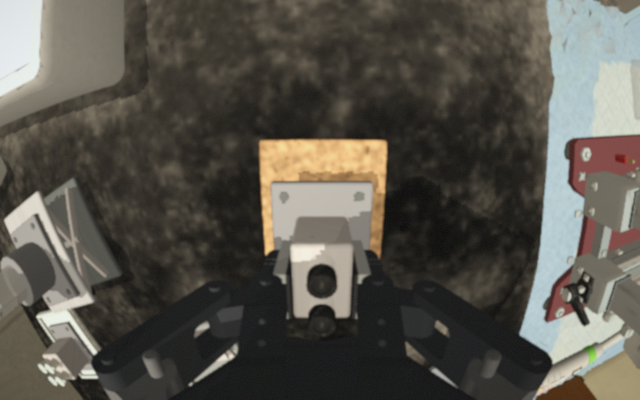

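View pics/s6.png

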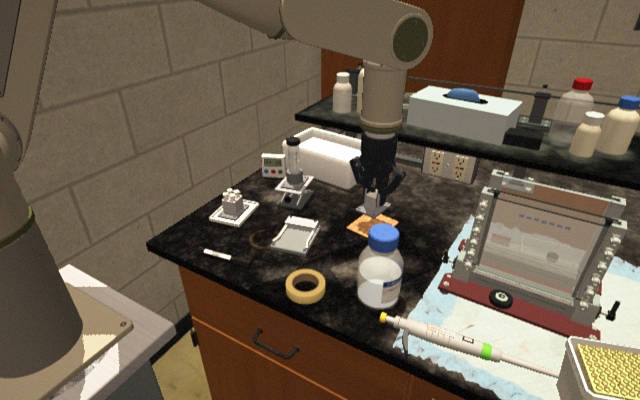

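```bash
python3 -m jog '[[[0,0,-0.01],[0,0,0],-1],[[0,0,-0.02],[0,0,0],-1],[[0,0,-0.03],[0,0,0],-1],[[0,0,-0.036],[0,0,0],-1],[[0,0,-0.041],[0,0,0],-1]]';python3 -m jog '[[[0,0,0],[0,0,0],-1],[[0,0,0],[0,0,0],-1],[[0,0,0],[0,0,0],-1],[[0,0,0],[0,0,0],-1]]'
```

```text
time: 5.8
tool_pos: [598.2, -342.9, 30.5]
tcp_rot: [-114.0, 89.9, 146.3]
ft_force: [0.1, -0.4, -1.5]
finger_gap: 25.6
time: 6.13
tool_pos: [599.6, -343.8, 33.1]
tcp_rot: [66.0, 89.9, -33.7]
ft_force: [-0.4, 0.6, -1.5]
finger_gap: 25.0
```

```bash
python3 -m jog '[[[0,0,-0.003],[0,0,0],-1],[[0,0,-0.006],[0,0,0],-1],[[0,0,-0.008],[0,0,0],-1],[[0,0,-0.008],[0,0,0],-1],[[0,0,-0.008],[0,0,0],-1]]'
```

```text
time: 6.55
tool_pos: [599.3, -343.6, 24.5]
tcp_rot: [67.5, 90.0, -32.2]
ft_force: [0.2, 0.5, 0.8]
finger_gap: 25.2
```

```bash
python3 -m jog '[[[0,0,0],[0,0,0],-0.3],[[0,0,0],[0,0,0],0],[[0,0,0],[0,0,0],0.3],[[0,0,0],[0,0,0],1],[[0,0,0],[0,0,0],1]]'; python3 -m jog '[[[0,0,0],[0,0,0],1],[[0,0,0.02],[0,0,0],1],[[0,0,0.05],[0,0,0],1],[[0,0,0.085],[0,0,0],1],[[0,0,0.12],[0,0,0],1]]'; python3 shot.py t7 top;python3 shot.py w7 wrist
```

```text
time: 6.97
tool_pos: [599.0, -343.4, 24.2]
tcp_rot: [-108.5, 90.0, 151.8]
ft_force: [0.1, 0.2, -0.4]
finger_gap: 76.8
time: 7.38
tool_pos: [598.4, -343.0, 144.6]
tcp_rot: [-115.4, 89.9, 144.9]
ft_force: [0.7, -0.9, 0.4]
finger_gap: 85.6
(array([ 598.4, -343. ,  144.6]), array([-0.002,  0.001, -1.   ]), np.float64(-99.7))
(array([ 602.2, -345.5,  155.1]), array([ 0.009, -0.006, -1.   ]), np.float64(-99.69))
```

View pics/w7.png

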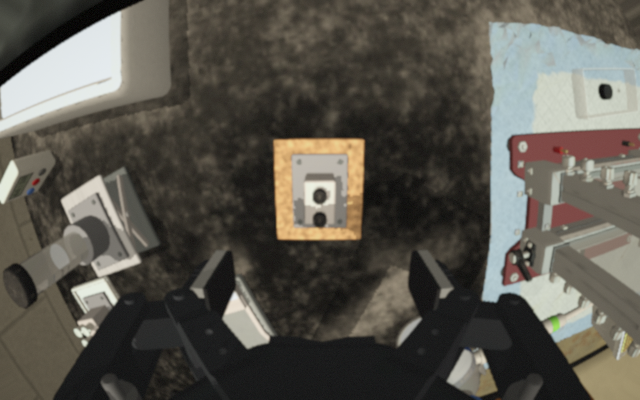

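```bash
python3 -m jog '[[[-0.02,0.02,0.025],[0,0,0.1],1],[[-0.04,0.045,0.05],[0,0,0.2],1],[[-0.06,0.07,0.075],[0,0,0.3],1],[[-0.085,0.1,0.08],[0,0,0.356],1],[[-0.11,0.13,0.08],[0,0,0.356],1]]'; python3 -m jog '[[[-0.015,0.035,0],[0,0,0],1],[[-0.025,0.07,0],[0,0,0],1],[[-0.035,0.11,0],[0,0,0],1],[[-0.042,0.15,-0.01],[0,0,0],1],[[-0.042,0.18,-0.02],[0,0,0],1]]'; python3 -m jog '[[[0.0,0.01,-0.03],[0,0,0],1],[[0,0.013,-0.06],[0,0,0],1],[[0,0.013,-0.06],[0,0,0],1],[[0,0.013,-0.06],[0,0,0],1]]'; python3 shot.py w8 wrist
```

```text
time: 7.9
tool_pos: [489.6, -213.4, 227.3]
tcp_rot: [51.0, 89.7, -28.1]
ft_force: [-0.6, 0.1, 0.0]
finger_gap: 85.4
time: 8.32
tool_pos: [446.4, -31.3, 205.0]
tcp_rot: [82.1, 89.9, 2.8]
ft_force: [-1.0, -0.8, 0.7]
finger_gap: 85.5
time: 8.65
tool_pos: [445.6, -20.1, 143.2]
tcp_rot: [-107.6, 89.8, 173.2]
ft_force: [0.7, -0.7, -0.2]
finger_gap: 85.5
(array([445.6, -20.1, 143.2]), array([-0.004,  0.   , -1.   ]), np.float64(-79.25))
```

View pics/w8.png

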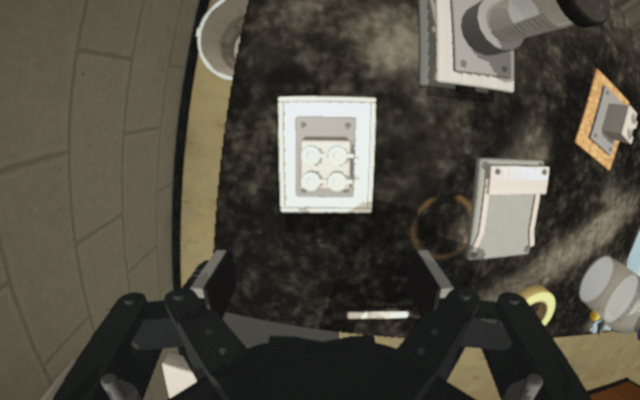

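```bash
python3 - <<'E'
import cv2
im=cv2.imread("pics/w8.png")
cv2.imwrite("pics/w8z.png",cv2.resize(im[90:220,270:385],None,fx=4.5,fy=4.5,interpolation=cv2.INTER_CUBIC))
E
```

```text
(no output)
```

View pics/w8z.png

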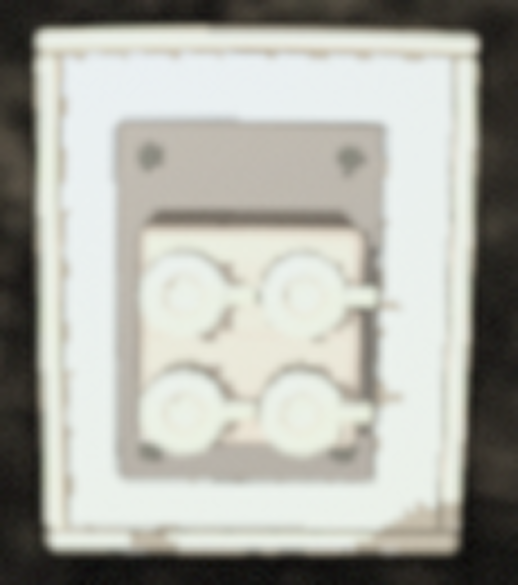

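```bash
cat >> h.py <<'E'
def show(m,n,uv,z,cam="wrist"):
    P=plane(m,uv,z,cam)[:,:2]; print(n,P.round(1).tolist(),"mean",P.mean(0).round(1))
    d=P-np.roll(P,-1,0); print("   len",np.hypot(*d.T).round(1),"ang",(np.degrees(np.arctan2(d[:,1],d[:,0]))%90).round(1))
E
python3 - <<'E'
from h import *
m,_=load("w8")
def Z(p): p=np.array(p,float); return p/4.5+[270,90]-0.4
show(m,"rim",Z([(35,32),(478,36),(458,553),(47,550)]),9)
show(m,"foot",Z([(116,123),(384,123),(372,480),(120,477)]),10)
show(m,"block",Z([(140,226),(362,230),(358,440),(142,440)]),46)
E
```

```text
rim [[521.2, 34.0], [536.6, -49.4], [433.9, -68.4], [418.7, 14.9]] mean [477.6 -17.2]
   len [ 84.8 104.5  84.7 104.3] ang [10.5 10.5 10.4 10.6]
foot [[506.4, 15.4], [516.1, -34.8], [446.1, -47.3], [437.2, 2.6]] mean [476.5 -16. ]
   len [51.2 71.1 50.7 70.4] ang [10.9 10.1 10.1 10.5]
block [[491.6, 5.6], [498.0, -30.9], [462.3, -37.8], [455.3, -1.2]] mean [476.8 -16.1]
   len [37.1 36.3 37.3 37. ] ang [ 9.9 10.9 10.8 10.5]
```

```bash
python3 -m jog '[[[0.012,0.002,-0.025],[0,0,0],1],[[0.025,0.004,-0.05],[0,0,0],1],[[0.031,0.004,-0.075],[0,0,0],1],[[0.031,0.004,-0.09],[0,0,0],1],[[0.031,0.004,-0.1],[0,0,0],1]]'; python3 -m jog '[[[0,0,0],[0,0,0],1],[[0,0,0],[0,0,0],1],[[0,0,0],[0,0,0],1],[[0,0,0],[0,0,0],1],[[0,0,0],[0,0,0],1]]'
```

```text
time: 9.12
tool_pos: [479.2, -17.4, 44.6]
tcp_rot: [64.3, 90.0, -15.1]
ft_force: [0.2, -0.2, -0.2]
finger_gap: 85.4
time: 9.53
tool_pos: [479.2, -16.7, 45.8]
tcp_rot: [71.5, 89.9, -7.8]
ft_force: [-0.7, -0.5, 0.2]
finger_gap: 85.4
```

```bash
python3 -m jog '[[[-0.002,0.0005,-0.01],[0,0,0],1],[[-0.0022,0.0006,-0.02],[0,0,0],1],[[-0.0022,0.0006,-0.021],[0,0,0],1],[[-0.0022,0.0006,-0.021],[0,0,0],1],[[-0.0022,0.0006,-0.021],[0,0,0],1]]'; python3 -m jog '[[[0,0,0],[0,0,0],0],[[0,0,0],[0,0,0],-0.5],[[0,0,0],[0,0,0],-1],[[0,0,0],[0,0,0],-1],[[0,0,0],[0,0,0],-1]]' 40;python3 -m jog '[[[0,0,0],[0,0,0],-1],[[0,0,0],[0,0,0],-1],[[0,0,0],[0,0,0],-1],[[0,0,0],[0,0,0],-1],[[0,0,0],[0,0,0],-1]]'; python3 shot.py w9 wrist
```

```text
time: 9.95
tool_pos: [475.4, -15.8, 22.7]
tcp_rot: [-109.9, 89.9, 170.8]
ft_force: [-0.8, -0.6, 1.6]
finger_gap: 85.4
time: 10.37
tool_pos: [476.3, -16.0, 23.7]
tcp_rot: [69.2, 90.0, -10.1]
ft_force: [0.8, -0.6, 4.6]
finger_gap: 37.8
time: 10.78
tool_pos: [476.3, -16.0, 23.7]
tcp_rot: [71.1, 90.0, -8.2]
ft_force: [-0.0, -0.4, 5.9]
finger_gap: 37.4
(array([476.3, -16. ,  23.7]), array([ 0.001, -0.   , -1.   ]), np.float64(-79.3))
```

View pics/w9.png

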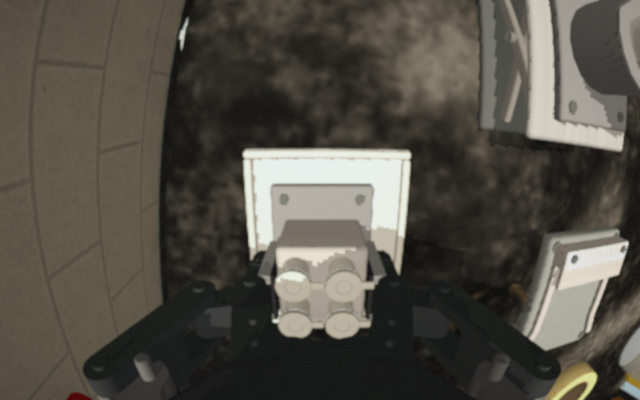

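```bash
python3 -m jog '[[[0,0,0.015],[0,0,0],-1],[[0,0,0.035],[0,0,0],-1],[[-0.003,-0.01,0.055],[0,0,0],-1],[[-0.009,-0.04,0.06],[0,0,0.01],-1],[[-0.015,-0.07,0.06],[0,0,0.02],-1]]';python3 -m jog '[[[-0.006,-0.03,0],[0,0,0.01],-1],[[-0.012,-0.06,0],[0,0,0.017],-1],[[-0.018,-0.09,0],[0,0,0.017],-1],[[-0.022,-0.115,0],[0,0,0.017],-1],[[-0.022,-0.1318,-0.005],[0,0,0.017],-1]]';python3 -m jog '[[[0,0,-0.01],[0,0,0],-1],[[0,0,-0.02],[0,0,0],-1],[[0,0,-0.025],[0,0,0],-1],[[0,0,-0.025],[0,0,0],-1],[[0,0,-0.025],[0,0,0],-1]]';python3 -m jog '[[[0,0,0],[0,0,0],-1],[[0,0,0],[0,0,0],-1],[[0,0,0],[0,0,0],-1],[[0,0,0],[0,0,0],-1]]'; python3 shot.py w10 wrist
```

```text
time: 11.25
tool_pos: [461.8, -86.1, 85.0]
tcp_rot: [65.6, 89.8, -12.3]
ft_force: [0.3, -0.5, -2.3]
finger_gap: 37.0
time: 11.67
tool_pos: [438.0, -219.9, 78.4]
tcp_rot: [-30.5, 90.0, -107.7]
ft_force: [0.7, -0.2, -2.2]
finger_gap: 37.2
time: 12.08
tool_pos: [438.3, -216.3, 52.3]
tcp_rot: [-139.6, 89.9, 143.3]
ft_force: [-0.0, -0.4, -1.9]
finger_gap: 37.8
time: 12.42
tool_pos: [439.3, -217.7, 53.8]
tcp_rot: [47.0, 89.9, -30.1]
ft_force: [-0.6, 0.3, -1.5]
finger_gap: 37.6
(array([ 439.3, -217.7,   53.8]), array([ 0.001, -0.   , -1.   ]), np.float64(-77.15))
```

View pics/w10.png

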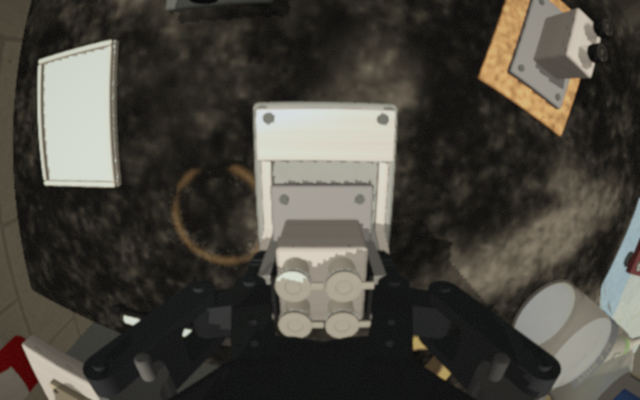

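```bash
python3 - <<'E'
import cv2
im=cv2.imread("pics/w10.png")
cv2.imwrite("pics/w10z.png",cv2.resize(im[90:260,240:410],None,fx=3.5,fy=3.5,interpolation=cv2.INTER_CUBIC))
E
```

```text
(no output)
```

View pics/w10z.png

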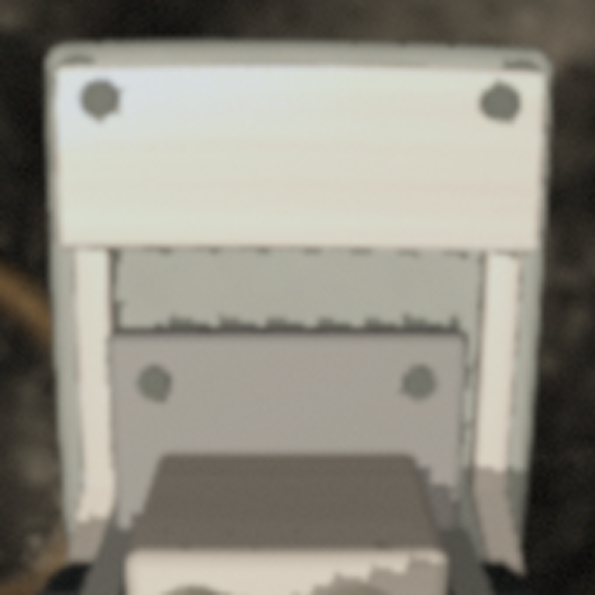

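```bash
python3 - <<'E'
from h import *
m,_=load("w10")
def Z(p): p=np.array(p,float); return p/3.5+[240,90]-0.35
show(m,"lip",Z([(58,245),(542,248)]),26)
show(m,"liprear",Z([(50,65),(548,72)]),26)
show(m,"guide inner tops",Z([(110,260),(482,260)]),17)
show(m,"stage rear",Z([(45,60),(550,62)]),12)
show(m,"foot front",Z([(112,332),(465,333)]),53.8-19.7+6)
show(m,"screws front->",Z([(100,98),(500,102)]),26)
E
```

```text
lip [[476.8, -172.0], [493.1, -245.1]] mean [ 484.9 -208.5]
   len [74.9 74.9] ang [12.6 12.6]
liprear [[503.8, -165.4], [519.7, -238.9]] mean [ 511.7 -202.2]
   len [75.3 75.3] ang [12.2 12.2]
guide inner tops [[474.3, -179.3], [487.8, -238.3]] mean [ 481.1 -208.8]
   len [60.5 60.5] ang [12.9 12.9]
stage rear [[503.9, -161.4], [522.2, -242.2]] mean [ 513.1 -201.8]
   len [82.8 82.8] ang [12.8 12.8]
foot front [[468.9, -184.4], [480.0, -233.6]] mean [ 474.4 -209. ]
   len [50.5 50.5] ang [12.7 12.7]
screws front-> [[500.3, -174.0], [513.3, -232.8]] mean [ 506.8 -203.4]
   len [60.3 60.3] ang [12.5 12.5]
```

```bash
python3 -m jog '[[[0.0003,-0.0013,-0.006],[0,0,0],-1],[[0.0003,-0.0013,-0.012],[0,0,0],-1],[[0.0003,-0.0013,-0.018],[0,0,0],-1],[[0.0003,-0.0013,-0.0205],[0,0,0],-1],[[0.0003,-0.0013,-0.0205],[0,0,0],-1]]';python3 -m jog '[[[0,0,0],[0,0,0],-1],[[0,0,0],[0,0,0],-1],[[0,0,0],[0,0,0],-1],[[0,0,0],[0,0,0],-1]]'
```

```text
time: 12.88
tool_pos: [438.7, -218.7, 32.1]
tcp_rot: [-135.9, 89.9, 147.0]
ft_force: [0.3, -0.1, -1.6]
finger_gap: 37.7
time: 13.22
tool_pos: [439.1, -218.9, 32.7]
tcp_rot: [-145.6, 90.0, 137.3]
ft_force: [0.2, 0.4, -1.8]
finger_gap: 37.4
```

```bash
python3 -m jog '[[[0.003,0.0007,-0.0007],[0,0,0],-1],[[0.008,0.0018,-0.0007],[0,0,0],-1],[[0.013,0.0029,-0.0007],[0,0,0],-1],[[0.018,0.004,-0.0007],[0,0,0],-1],[[0.0225,0.005,-0.0007],[0,0,0],-1]]';python3 -m jog '[[[0,0,0],[0,0,0],-1],[[0,0,0],[0,0,0],-1],[[0,0,0],[0,0,0],-1],[[0,0,0],[0,0,0],-1]]'; python3 shot.py w11 wrist; python3 - <<'E'
import cv2
im=cv2.imread("pics/w11.png")
cv2.imwrite("pics/w11z.png",cv2.resize(im[120:320,220:440],None,fx=3,fy=3,interpolation=cv2.INTER_CUBIC))
E
```

```text
time: 13.63
tool_pos: [462.5, -213.9, 32.2]
tcp_rot: [55.8, 90.0, -21.4]
ft_force: [0.7, 0.0, -1.1]
finger_gap: 37.5
time: 13.97
tool_pos: [461.6, -214.0, 32.0]
tcp_rot: [-148.7, 90.0, 134.1]
ft_force: [0.6, 1.0, -2.2]
finger_gap: 37.4
(array([ 461.6, -214. ,   32. ]), array([-0.,  0., -1.]), np.float64(-77.18))
```

View pics/w11z.png

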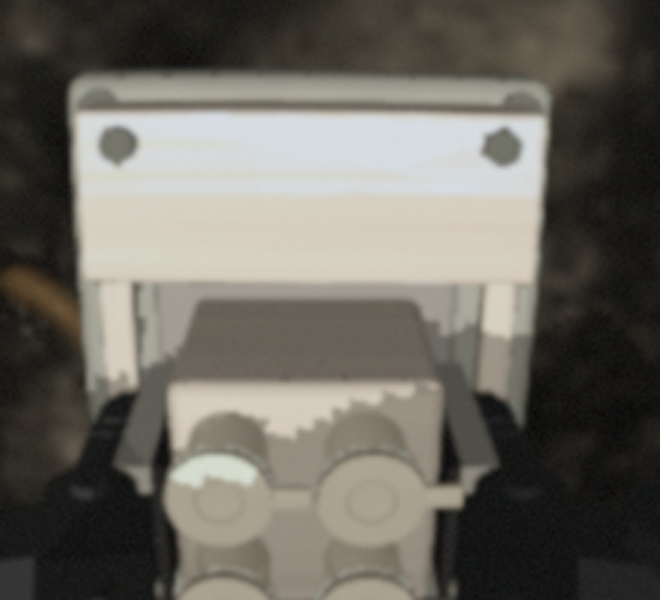

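```bash
python3 -m jog '[[[0.001,0.0002,-0.0004],[0,0,0],-1],[[0.001,0.0002,-0.0004],[0,0,0],-1],[[0.001,0.0002,-0.0004],[0,0,0],-1]]'; python3 -m jog '[[[0,0,0],[0,0,0],0],[[0,0,0],[0,0,0],0.3],[[0,0,0],[0,0,0],1],[[0,0,0],[0,0,0],1],[[0,0,0],[0,0,0],1]]';python3 -m jog '[[[0,0,0.02],[0,0,0],1],[[0,0,0.04],[0,0,0],1],[[0,0,0.07],[0,0,0],1],[[0,0,0.105],[0,0,0],1],[[0,0,0.135],[0,0,0],1]]';python3 -m jog '[[[0,0,0.04],[0,0,0],1],[[0,0,0.07],[0,0,0],1],[[0,0,0.07],[0,0,0],1],[[0,0,0.07],[0,0,0],1],[[0,0,0.07],[0,0,0],1]]'; python3 shot.py w12 wrist
```

```text
time: 14.27
tool_pos: [462.7, -213.9, 31.8]
tcp_rot: [40.8, 90.0, -36.3]
ft_force: [-0.4, 0.3, -1.5]
finger_gap: 37.2
time: 14.68
tool_pos: [462.8, -213.8, 31.8]
tcp_rot: [47.1, 90.0, -30.0]
ft_force: [-0.1, 0.7, -0.1]
finger_gap: 85.4
time: 15.1
tool_pos: [462.6, -213.7, 168.5]
tcp_rot: [52.2, 90.0, -24.9]
ft_force: [1.3, -0.4, 1.6]
finger_gap: 85.6
time: 15.52
tool_pos: [462.5, -213.7, 236.1]
tcp_rot: [-135.8, 90.0, 147.1]
ft_force: [0.3, -0.2, -0.5]
finger_gap: 85.9
(array([ 462.5, -213.7,  236.1]), array([-0.,  0., -1.]), np.float64(-77.17))
```

View pics/w12.png

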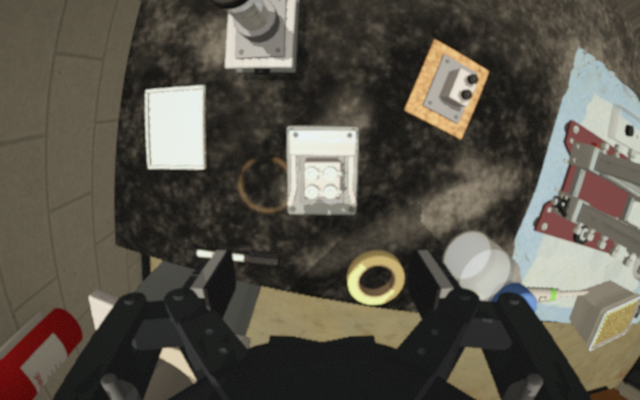

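```bash
python3 -m jog '[[[0.015,0.018,0.01],[0,0,-0.01],1],[[0.03,0.036,0.02],[0,0,-0.02],1],[[0.045,0.055,0.03],[0,0,-0.03],1],[[0.06,0.075,0.04],[0,0,-0.035],1],[[0.075,0.095,0.045],[0,0,-0.035],1]]';python3 -m jog '[[[0,0,0],[0,0,0],1],[[0,0,0],[0,0,0],1],[[0,0,0],[0,0,0],1],[[0,0,0],[0,0,0],1],[[0,0,0],[0,0,0],1]]';  python3 shot.py w13 wrist
python3 - <<'E'
import cv2
im=cv2.imread("pics/w12.png")
cv2.imwrite("pics/w12z.png",cv2.resize(im[120:222,280:366],None,fx=5.5,fy=5.5,interpolation=cv2.INTER_CUBIC))
E
```

```text
time: 15.98
tool_pos: [537.8, -117.7, 280.8]
tcp_rot: [-118.7, 89.9, 162.1]
ft_force: [0.3, -0.3, -0.5]
finger_gap: 85.6
time: 16.4
tool_pos: [536.9, -119.5, 280.7]
tcp_rot: [-112.4, 89.9, 168.4]
ft_force: [1.2, -1.1, 0.8]
finger_gap: 85.6
(array([ 536.9, -119.5,  280.7]), array([-0.002,  0.   , -1.   ]), np.float64(-79.25))
```

View pics/w13.png

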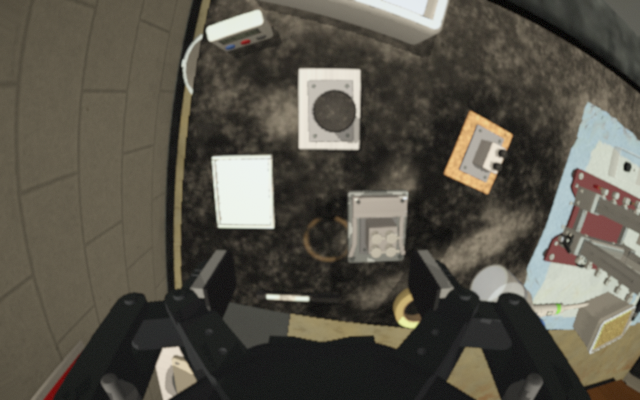

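View pics/w12z.png

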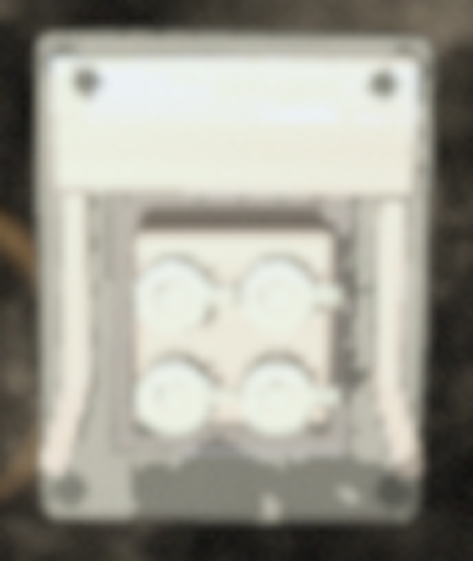

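```bash
python3 - <<'E'
from h import *
m,_=load("w12")
Z=lambda p:np.array(p,float)/5.5+[280,120]-0.4
show(m,"lip",Z([(52,190),(410,192)]),26)
show(m,"block",Z([(134,232),(334,234),(332,435),(136,435)]),54)
m,im=load("w13")
cv2.imwrite("pics/w13z.png",cv2.resize(im[60:158,290:370],None,fx=6,fy=6,interpolation=cv2.INTER_CUBIC))
E
```

```text
lip [[476.8, -171.9], [492.7, -243.5]] mean [ 484.7 -207.7]
   len [73.4 73.4] ang [12.6 12.6]
block [[476.8, -190.7], [484.9, -227.6], [446.3, -236.7], [437.8, -199.5]] mean [ 461.5 -213.6]
   len [37.8 39.6 38.1 40. ] ang [12.3 13.2 12.9 12.6]
```

View pics/w13z.png

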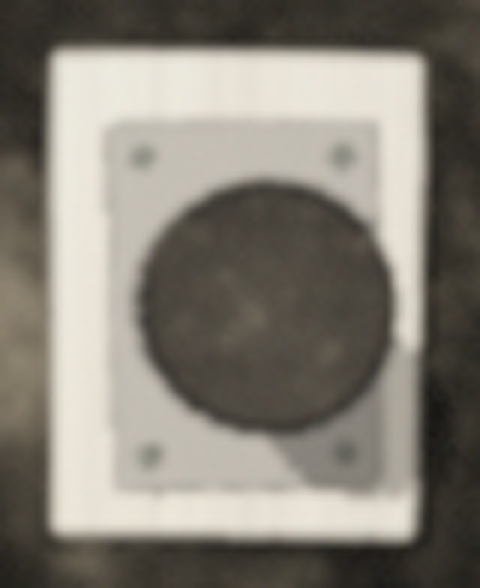

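```bash
python3 - <<'E'
from h import *
m,im=load("w13")
Z=lambda p:np.array(p,float)/6+[290,60]-0.4
show(m,"jack",Z([(48,50),(428,55),(416,543),(50,538)]),50)
show(m,"foot",Z([(106,122),(378,122),(382,492),(117,488)]),56)
show(m,"footscrews",Z([(143,155),(343,156),(344,452),(150,455)]),56)
show(m,"cap",Z([(267,307)]),173)
E
```

```text
jack [[651.9, -68.2], [665.2, -140.6], [569.5, -157.7], [556.7, -86.1]] mean [ 610.8 -113.2]
   len [73.6 97.2 72.7 96.9] ang [10.4 10.1 10.2 10.6]
foot [[639.2, -82.4], [649.3, -133.1], [578.7, -148.2], [569.6, -97.5]] mean [ 609.2 -115.3]
   len [51.8 72.2 51.5 71.2] ang [11.2 12.  10.2 12.3]
footscrews [[634.1, -90.5], [641.3, -127.9], [584.9, -139.3], [577.1, -102.6]] mean [ 609.3 -115.1]
   len [38.1 57.6 37.5 58.3] ang [10.9 11.5 12.  12. ]
cap [[609.2, -114.6]] mean [ 609.2 -114.6]
   len [0.] ang [0.]
```

```bash
python3 -m jog '[[[0.02,0.001,-0.01],[0,0,0],1],[[0.04,0.003,-0.025],[0,0,0],1],[[0.06,0.0047,-0.045],[0,0,0],1],[[0.0723,0.0047,-0.065],[0,0,0],1],[[0.0723,0.0047,-0.08],[0,0,0],1]]';python3 -m jog '[[[0,0,0],[0,0,0],1],[[0,0,0],[0,0,0],1],[[0,0,0],[0,0,0],1],[[0,0,0],[0,0,0],1],[[0,0,0],[0,0,0],1]]';  python3 shot.py w14 wrist
```

```text
time: 16.87
tool_pos: [610.8, -114.4, 199.4]
tcp_rot: [-128.2, 89.9, 152.6]
ft_force: [0.8, 0.1, -1.0]
finger_gap: 85.4
time: 17.28
tool_pos: [610.6, -114.5, 203.7]
tcp_rot: [63.3, 89.8, -15.9]
ft_force: [0.5, -0.2, -0.5]
finger_gap: 85.6
(array([ 610.6, -114.5,  203.7]), array([ 0.003, -0.001, -1.   ]), np.float64(-79.2))
```

View pics/w14.png

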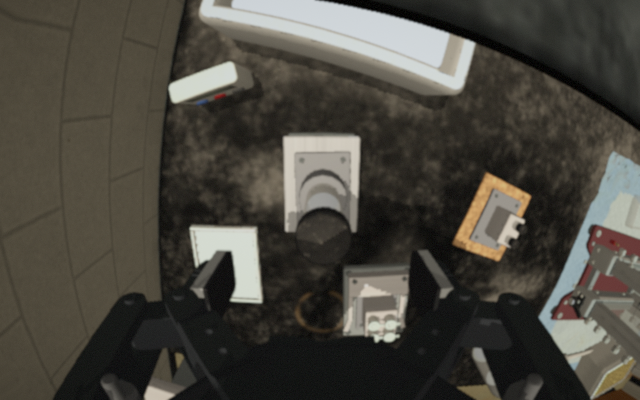

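```bash
python3 -m jog '[[[-0.001,0,-0.012],[0,0,0],1],[[-0.001,0,-0.024],[0,0,0],1],[[-0.001,0,-0.036],[0,0,0],1],[[-0.001,0,-0.044],[0,0,0],1],[[-0.001,0,-0.046],[0,0,0],1]]';python3 -m jog '[[[0,0,0],[0,0,0],1],[[0,0,0],[0,0,0],1],[[0,0,0],[0,0,0],1],[[0,0,0],[0,0,0],1],[[0,0,0],[0,0,0],1]]';  python3 shot.py w15 wrist
```

```text
time: 17.75
tool_pos: [607.2, -113.6, 152.0]
tcp_rot: [-116.6, 89.7, 164.2]
ft_force: [-0.4, -0.0, 0.2]
finger_gap: 85.9
time: 18.17
tool_pos: [609.4, -114.2, 156.4]
tcp_rot: [63.7, 89.9, -15.4]
ft_force: [0.4, -0.8, -1.1]
finger_gap: 85.6
(array([ 609.4, -114.2,  156.4]), array([ 0.001, -0.   , -1.   ]), np.float64(-79.18))
```

View pics/w15.png

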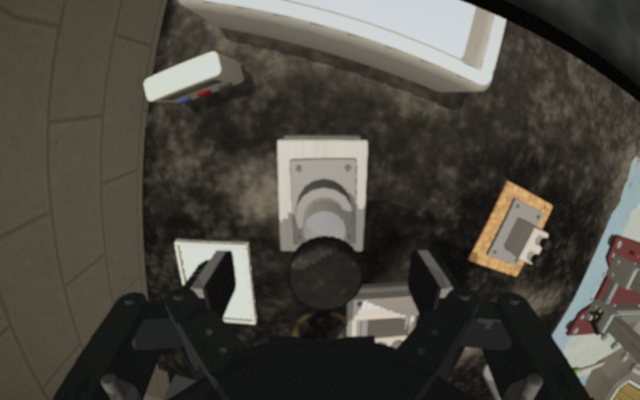

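```bash
python3 -m jog '[[[0,0,0],[0,0,0],0],[[0,0,0],[0,0,0],-0.3],[[0,0,0],[0,0,0],-1],[[0,0,0],[0,0,0],-1],[[0,0,0],[0,0,0],-1]]' 40;python3 -m jog '[[[0,0,0],[0,0,0],-1],[[0,0,0],[0,0,0],-1],[[0,0,0],[0,0,0],-1],[[0,0,0],[0,0,0],-1],[[0,0,0],[0,0,0],-1]]' 50;  python3 shot.py w16 wrist;  python3 shot.py s16 scene
```

```text
time: 18.63
tool_pos: [609.2, -114.2, 156.0]
tcp_rot: [47.9, 90.0, -31.3]
ft_force: [0.0, 0.1, 0.5]
finger_gap: 33.3
time: 19.05
tool_pos: [609.1, -114.2, 155.9]
tcp_rot: [49.4, 90.0, -29.8]
ft_force: [-0.7, -0.4, 3.0]
finger_gap: 32.8
(array([ 609.1, -114.2,  155.9]), array([ 0., -0., -1.]), np.float64(-79.19))
(array([ 609.1, -114.2,  156. ]), array([ 0., -0., -1.]), np.float64(-79.19))
```

View pics/w16.png

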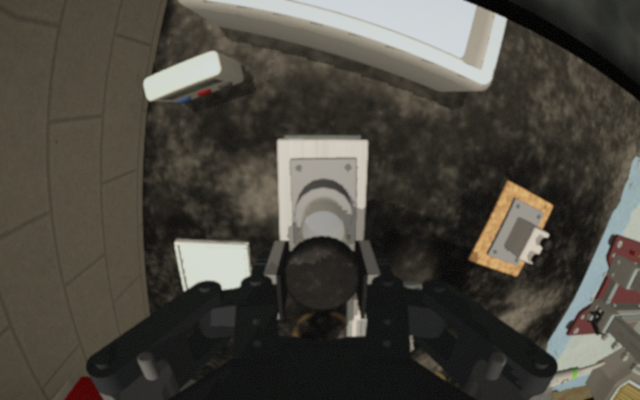

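View pics/s16.png

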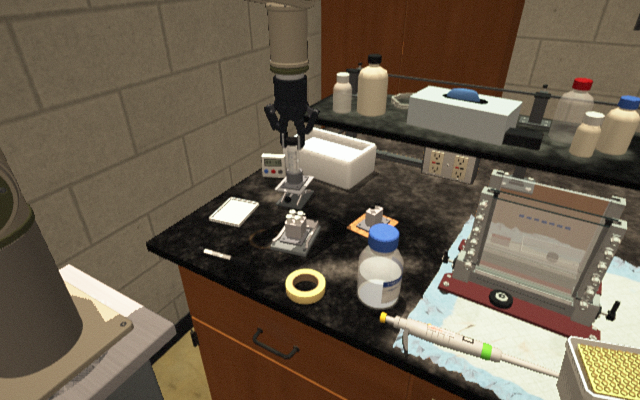

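```bash
python3 -m jog '[[[0,0,0.006],[0,0,0],-1],[[0,0,0.014],[0,0,0],-1],[[0,0,0.024],[0,0,0],-1],[[-0.003,0.002,0.032],[0,0,0],-1],[[-0.01,0.007,0.036],[0,0,0],-1]]';python3 -m jog '[[[-0.012,0.009,0],[0,0,0],-1],[[-0.028,0.021,0],[0,0,-0.005],-1],[[-0.046,0.034,0],[0,0,-0.01],-1],[[-0.064,0.047,0],[0,0,-0.017],-1],[[-0.08,0.059,0],[0,0,-0.017],-1]]';python3 -m jog '[[[-0.014,0.011,-0.005],[0,0,0],-1],[[-0.026,0.02,-0.012],[0,0,0],-1],[[-0.035,0.027,-0.022],[0,0,0],-1],[[-0.04,0.031,-0.032],[0,0,0],-1],[[-0.0415,0.0312,-0.042],[0,0,0],-1]]';python3 -m jog '[[[0,0,0],[0,0,0],-1],[[0,0,0],[0,0,0],-1],[[0,0,0],[0,0,0],-1],[[0,0,0],[0,0,0],-1]]';  python3 shot.py w17 wrist;  python3 shot.py s17 scene
```

```text
time: 19.57
tool_pos: [599.9, -107.5, 194.0]
tcp_rot: [62.6, 89.8, -16.6]
ft_force: [0.7, 0.1, -1.5]
finger_gap: 32.9
time: 19.98
tool_pos: [517.5, -47.0, 191.9]
tcp_rot: [165.9, 90.0, 85.7]
ft_force: [-0.4, 0.1, -0.6]
finger_gap: 32.7
time: 20.4
tool_pos: [476.7, -16.0, 149.4]
tcp_rot: [95.9, 90.0, 15.8]
ft_force: [-0.2, 0.5, -1.0]
finger_gap: 32.6
time: 20.73
tool_pos: [478.3, -17.3, 150.4]
tcp_rot: [70.8, 89.9, -9.4]
ft_force: [0.8, -0.5, -1.5]
finger_gap: 32.9
(array([478.3, -17.3, 150.4]), array([ 0.001, -0.   , -1.   ]), np.float64(-80.18))
(array([478.3, -17.3, 150.4]), array([ 0.001, -0.   , -1.   ]), np.float64(-80.18))
```

View pics/w17.png

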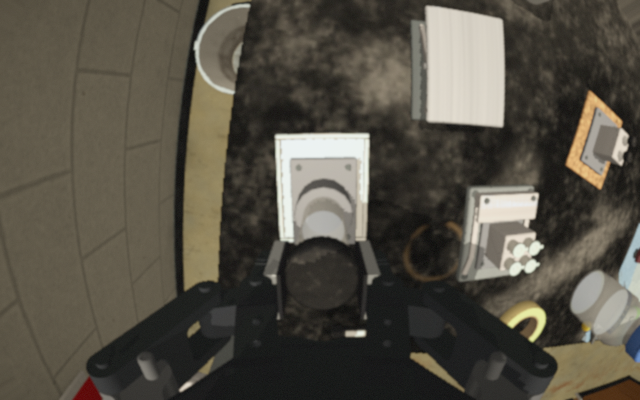

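View pics/s17.png

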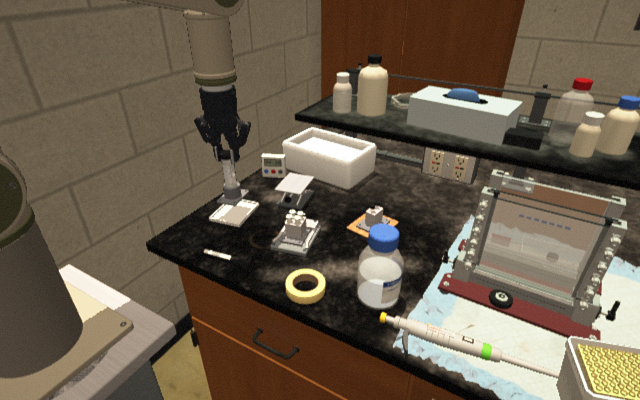

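```bash
python3 -m jog '[[[0,0,-0.009],[0,0,0],-1],[[0,0,-0.018],[0,0,0],-1],[[0,0,-0.027],[0,0,0],-1],[[0,0,-0.034],[0,0,0],-1],[[0,0,-0.037],[0,0,0],-1]]';python3 -m jog '[[[0,0,0],[0,0,0],-1],[[0,0,0],[0,0,0],-1],[[0,0,0],[0,0,0],-1],[[0,0,0],[0,0,0],-1]]';python3 -m jog '[[[0,0,-0.001],[0,0,0],-1],[[0,0,-0.002],[0,0,0],-1],[[0,0,-0.002],[0,0,0],-1],[[0,0,-0.002],[0,0,0],-1]]'; python3 shot.py s18 scene;  python3 shot.py w18 wrist
```

```text
time: 21.25
tool_pos: [476.2, -16.7, 110.5]
tcp_rot: [-108.3, 89.8, 171.5]
ft_force: [-0.2, -0.2, -1.3]
finger_gap: 33.1
time: 21.58
tool_pos: [477.9, -16.9, 113.2]
tcp_rot: [72.8, 89.9, -7.3]
ft_force: [-0.3, 0.2, -0.9]
finger_gap: 32.5
time: 21.92
tool_pos: [477.5, -16.9, 110.7]
tcp_rot: [-110.7, 90.0, 169.2]
ft_force: [0.3, 0.7, -0.9]
finger_gap: 32.9
(array([477.5, -16.9, 110.7]), array([-0.,  0., -1.]), np.float64(-80.16))
(array([477.5, -16.9, 110.7]), array([ 0., -0., -1.]), np.float64(-80.16))
```

View pics/w18.png

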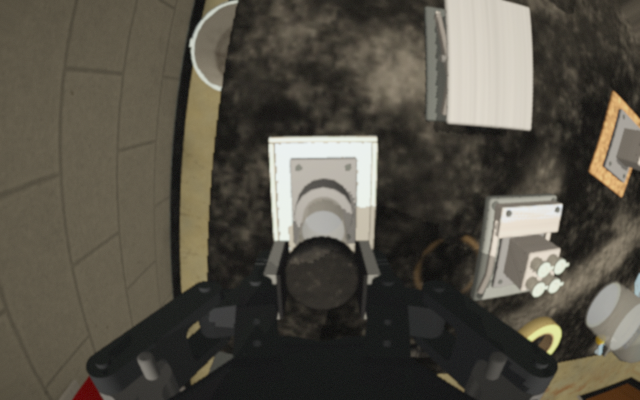

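Down another 0.7 mm, then release.

```bash
python3 -m jog '[[[0,0,-0.0007],[0,0,0],-1],[[0,0,-0.0007],[0,0,0],-1],[[0,0,-0.0007],[0,0,0],-1]]';python3 -m jog '[[[0,0,0],[0,0,0],-0.1],[[0,0,0],[0,0,0],0.1],[[0,0,0],[0,0,0],0.4],[[0,0,0],[0,0,0],1],[[0,0,0],[0,0,0],1]]';python3 -m jog '[[[0,0,0],[0,0,0],1],[[0,0,0.02],[0,0,0],1],[[0,0,0.045],[0,0,0],1],[[0,0,0.08],[0,0,0],1],[[0,0,0.115],[0,0,0],1]]';python3 -m jog '[[[-0.015,0,0.02],[0,0,0],1],[[-0.03,0,0.035],[0,0,0],1],[[-0.03,0,0.035],[0,0,0],1],[[-0.03,0,0.035],[0,0,0],1],[[-0.03,0,0.035],[0,0,0],1]]'; python3 shot.py w19 wrist
python3 - <<'E'
from h import *
m,im=load("w19")
cv2.imwrite("pics/w19.png",im)
E
```

```text
time: 22.27
tool_pos: [477.5, -16.9, 110.0]
tcp_rot: [141.3, 90.0, 61.1]
ft_force: [-0.3, 0.4, -1.4]
finger_gap: 32.7
time: 22.68
tool_pos: [477.6, -16.9, 110.1]
tcp_rot: [82.5, 90.0, 2.4]
ft_force: [-0.3, 0.9, -0.3]
finger_gap: 80.6
time: 23.1
tool_pos: [476.5, -16.7, 225.4]
tcp_rot: [-107.9, 89.9, 171.9]
ft_force: [0.8, -0.3, -0.4]
finger_gap: 85.8
time: 23.52
tool_pos: [447.5, -16.9, 259.2]
tcp_rot: [-115.8, 90.0, 164.1]
ft_force: [-0.6, -0.6, -0.7]
finger_gap: 85.3
(array([447.5, -16.9, 259.2]), array([-0.,  0., -1.]), np.float64(-80.16))
```

View pics/w19.png

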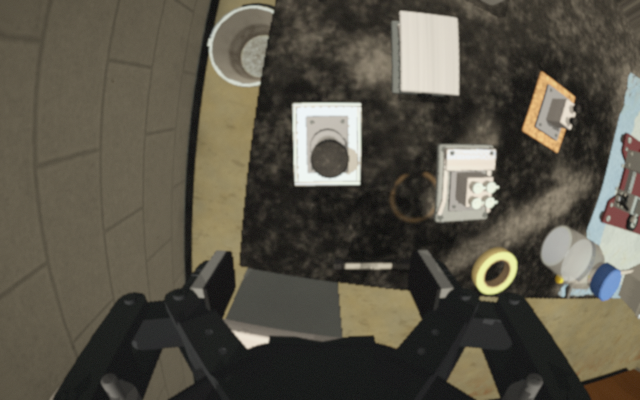

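```bash
python3 -m jog '[[[0.01,-0.025,0],[0,0,-0.05],1],[[0.022,-0.06,0],[0,0,-0.12],1],[[0.036,-0.095,0],[0,0,-0.19],1],[[0.05,-0.13,0],[0,0,-0.26],1],[[0.064,-0.165,-0.01],[0,0,-0.341],1]]'; python3 -m jog '[[[0.014,-0.035,-0.02],[0,0,0],1],[[0.028,-0.07,-0.04],[0,0,0],1],[[0.042,-0.105,-0.06],[0,0,0],1],[[0.056,-0.135,-0.08],[0,0,0],1],[[0.064,-0.155,-0.09],[0,0,0],1]]'; python3 -m jog '[[[0,0,0],[0,0,0],1],[[0,0,0],[0,0,0],1],[[0,0,0],[0,0,0],1],[[0,0,0],[0,0,0],1]]'; python3 shot.py w20 wrist
python3 - <<'E'
from h import *
m,im=load("w19")
cv2.imwrite("pics/w19z.png",cv2.resize(im[95:195,285:370],None,fx=6,fy=6,interpolation=cv2.INTER_CUBIC))
E
```

```text
time: 23.98
tool_pos: [512.6, -183.8, 250.1]
tcp_rot: [80.8, 89.9, -19.1]
ft_force: [-0.0, 0.6, 0.7]
finger_gap: 85.2
time: 24.4
tool_pos: [574.3, -339.0, 153.6]
tcp_rot: [-110.4, 89.6, 149.9]
ft_force: [-0.8, 0.1, -0.1]
finger_gap: 85.2
time: 24.73
tool_pos: [575.8, -336.0, 160.5]
tcp_rot: [95.0, 90.0, -4.7]
ft_force: [0.5, -0.4, -0.5]
finger_gap: 85.4
(array([ 575.8, -336. ,  160.5]), array([ 0., -0., -1.]), np.float64(-99.64))
```

View pics/w20.png

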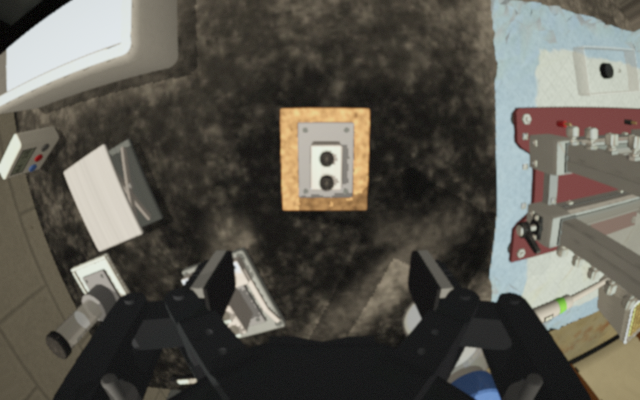

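View pics/w19z.png

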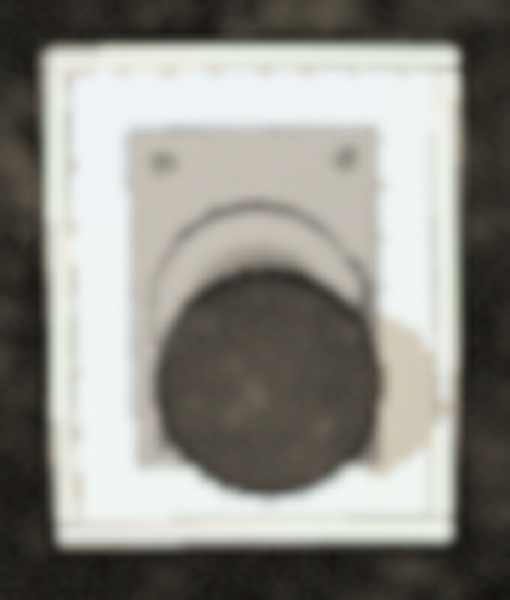

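```bash
python3 - <<'E'
from h import *
m,im=load("w19")
Z=lambda p:np.array(p,float)/6+[285,95]-0.4
show(m,"tray",Z([(40,47),(463,45),(458,547),(57,547)]),9)
show(m,"footfront",Z([(130,128),(377,128)]),10)
show(m,"footrearleft",Z([(130,128),(137,466)]),10)
show(m,"cap",Z([(268,381)]),127)
m,im=load("w20")
cv2.imwrite("pics/w20z.png",cv2.resize(im[100:220,270:380],None,fx=5,fy=5,interpolation=cv2.INTER_CUBIC))
E
```

```text
tray [[522.0, 34.8], [537.6, -50.5], [432.7, -70.1], [417.9, 14.7]] mean [477.6 -17.8]
   len [ 86.8 106.7  86.1 106.1] ang [10.4 10.6  9.9 10.9]
footfront [[508.4, 13.7], [517.2, -36.1]] mean [512.8 -11.2]
   len [50.6 50.6] ang [10.1 10.1]
footrearleft [[508.4, 13.7], [438.5, 0.6]] mean [473.4   7.2]
   len [71.1 71.1] ang [10.6 10.6]
cap [[478.8, -17.3]] mean [478.8 -17.3]
   len [0.] ang [0.]
```

View pics/w20z.png

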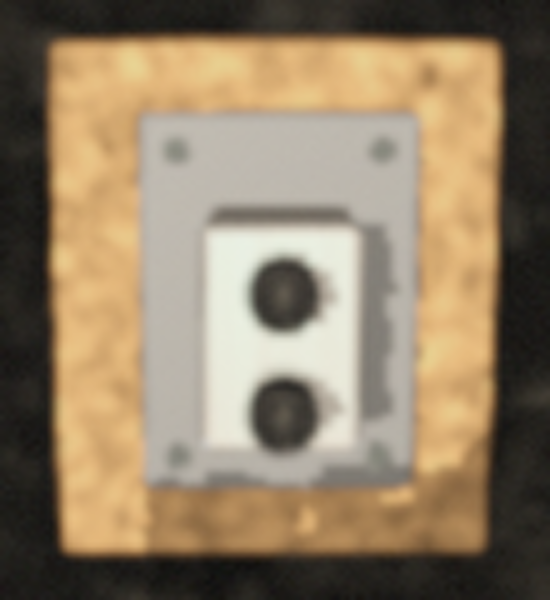

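```bash
python3 - <<'E'
from h import *
m,im=load("w20")
Z=lambda p:np.array(p,float)/5+[270,100]-0.4
show(m,"foot",Z([(140,113),(416,115),(412,487),(146,486)]),10)
show(m,"block",Z([(204,226),(361,228),(358,448),(206,447)]),46)
E
```

```text
foot [[640.0, -323.7], [631.3, -373.6], [561.0, -362.4], [569.8, -311.9]] mean [ 600.5 -342.9]
   len [50.6 71.1 51.3 71.2] ang [80.1 81.  80.2 80.5]
block [[621.0, -333.6], [616.5, -358.6], [580.1, -352.5], [584.5, -327.5]] mean [ 600.5 -343.1]
   len [25.4 36.9 25.4 37. ] ang [79.8 80.5 80.1 80.5]
```

```bash
python3 -m jog '[[[0.012,-0.003,-0.025],[0,0,0],1],[[0.0247,-0.007,-0.055],[0,0,0],1],[[0.0247,-0.007,-0.085],[0,0,0],1],[[0.0247,-0.007,-0.105],[0,0,0],1],[[0.0247,-0.007,-0.115],[0,0,0],1]]'; python3 -m jog '[[[0,0,0],[0,0,0],1],[[0,0,0],[0,0,0],1],[[0,0,0],[0,0,0],1],[[0,0,0],[0,0,0],1],[[0,0,0],[0,0,0],1]]'
```

```text
time: 25.2
tool_pos: [598.9, -341.8, 42.1]
tcp_rot: [-115.6, 89.8, 144.8]
ft_force: [-0.7, 0.2, 0.1]
finger_gap: 85.2
time: 25.62
tool_pos: [601.3, -344.7, 47.4]
tcp_rot: [65.7, 89.8, -34.0]
ft_force: [-0.2, 0.1, 0.3]
finger_gap: 85.3
```

```bash
python3 -m jog '[[[0,0.001,-0.01],[0,0,0],1],[[0,0.001,-0.019],[0,0,0],1],[[0,0.001,-0.0215],[0,0,0],1],[[0,0.001,-0.0215],[0,0,0],1],[[0,0.001,-0.0215],[0,0,0],1]]'; python3 -m jog '[[[0,0,0],[0,0,0],0],[[0,0,0],[0,0,0],-0.5],[[0,0,0],[0,0,0],-1],[[0,0,0],[0,0,0],-1],[[0,0,0],[0,0,0],-1]]' 40;python3 -m jog '[[[0,0,0],[0,0,0],-1],[[0,0,0],[0,0,0],-1],[[0,0,0],[0,0,0],-1],[[0,0,0],[0,0,0],-1],[[0,0,0],[0,0,0],-1]]'; python3 shot.py w21 wrist
```

```text
time: 26.03
tool_pos: [599.6, -342.5, 22.4]
tcp_rot: [-113.8, 89.9, 146.5]
ft_force: [-0.3, 0.1, 0.0]
finger_gap: 85.4
time: 26.45
tool_pos: [600.4, -343.0, 23.8]
tcp_rot: [76.4, 90.0, -23.3]
ft_force: [1.1, 4.9, 18.9]
finger_gap: 25.7
time: 26.87
tool_pos: [600.5, -343.1, 23.9]
tcp_rot: [66.4, 90.0, -33.3]
ft_force: [1.3, 0.4, 3.6]
finger_gap: 25.7
(array([ 600.5, -343.1,   23.9]), array([ 0.001, -0.   , -1.   ]), np.float64(-99.69))
```

View pics/w21.png

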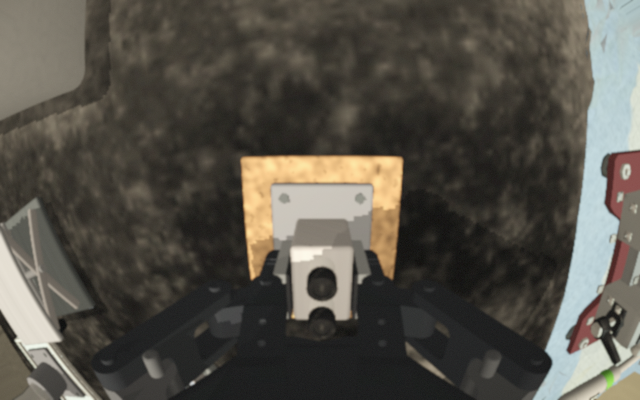

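```bash
python3 -m jog '[[[0,0,0.015],[0,0,0],-1],[[0,0,0.035],[0,0,0],-1],[[0,0,0.06],[0,0,0],-1],[[0,0.01,0.085],[0,0,0.05],-1],[[0,0.03,0.1],[0,0,0.12],-1]]'; python3 -m jog '[[[0.002,0.03,0],[0,0,0.08],-1],[[0.004,0.065,0],[0,0,0.16],-1],[[0.006,0.1,0],[0,0,0.229],-1],[[0.008,0.135,0],[0,0,0.229],-1],[[0.0103,0.165,0],[0,0,0.229],-1]]'; python3 -m jog '[[[0,0.02,0],[0,0,0],-1],[[0,0.0349,-0.005],[0,0,0],-1],[[0,0.0349,-0.015],[0,0,0],-1],[[0,0.0349,-0.025],[0,0,0],-1],[[0,0.0349,-0.03],[0,0,0],-1]]'; python3 -m jog '[[[0,0,0],[0,0,0],-1],[[0,0,0],[0,0,0],-1],[[0,0,0],[0,0,0],-1],[[0,0,0],[0,0,0],-1],[[0,0,0],[0,0,0],-1]]'; python3 shot.py w22 wrist
```

```text
time: 27.33
tool_pos: [600.6, -315.2, 127.4]
tcp_rot: [48.9, 89.8, -43.9]
ft_force: [1.5, -0.4, -0.5]
finger_gap: 25.2
time: 27.75
tool_pos: [609.9, -145.6, 124.0]
tcp_rot: [-142.7, 90.0, 137.7]
ft_force: [1.4, 0.2, -0.5]
finger_gap: 25.1
time: 28.17
tool_pos: [609.2, -113.6, 91.2]
tcp_rot: [-104.6, 89.8, 175.7]
ft_force: [-0.1, 0.5, -0.8]
finger_gap: 25.7
time: 28.58
tool_pos: [610.9, -113.5, 94.1]
tcp_rot: [65.0, 89.9, -14.8]
ft_force: [-0.1, -0.0, -0.3]
finger_gap: 25.4
(array([ 610.9, -113.5,   94.1]), array([ 0.001, -0.   , -1.   ]), np.float64(-79.73))
```

View pics/w22.png

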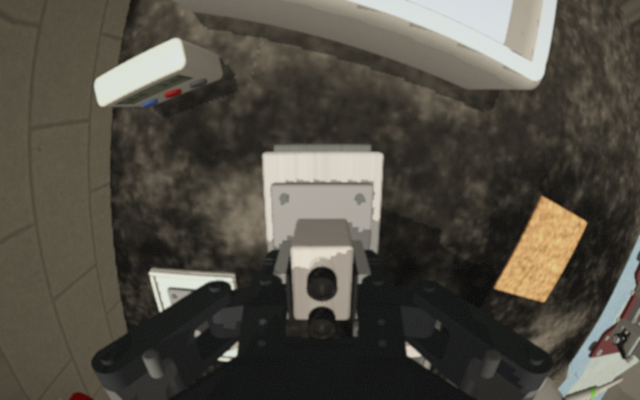

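Centred on the jack plate (plate 263–383 px, foot 272–373). Lower.

```bash
python3 -m jog '[[[0,0,-0.006],[0,0,0],-1],[[0,0,-0.012],[0,0,0],-1],[[0,0,-0.018],[0,0,0],-1],[[0,0,-0.0225],[0,0,0],-1],[[0,0,-0.0225],[0,0,0],-1]]'; python3 -m jog '[[[0,0,0],[0,0,0],-1],[[0,0,0],[0,0,0],-1],[[0,0,0],[0,0,0],-1],[[0,0,0],[0,0,0],-1],[[0,0,0],[0,0,0],-1]]'; python3 shot.py w23 wrist
```

```text
time: 29.05
tool_pos: [610.0, -112.8, 70.0]
tcp_rot: [-117.9, 89.9, 162.4]
ft_force: [1.1, -0.4, -2.1]
finger_gap: 25.5
time: 29.47
tool_pos: [610.5, -113.0, 70.9]
tcp_rot: [-35.1, 90.0, -114.8]
ft_force: [0.1, 0.7, -1.3]
finger_gap: 25.7
(array([ 610.5, -113. ,   70.9]), array([-0., -0., -1.]), np.float64(-79.7))
```

View pics/w23.png

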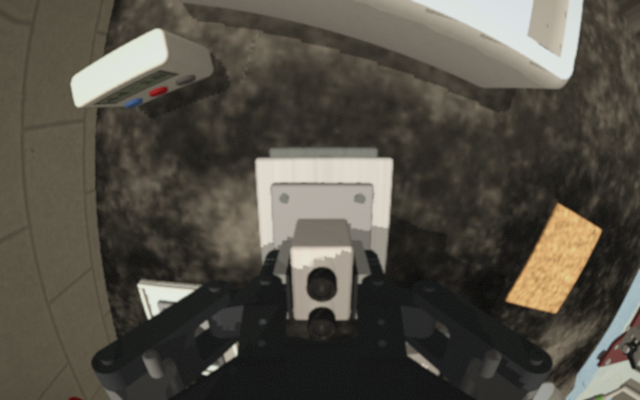

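```bash
python3 -m jog '[[[0,0,-0.0008],[0,0,0],-1],[[0,0,-0.0008],[0,0,0],-1],[[0,0,-0.0008],[0,0,0],-1]]'; python3 -m jog '[[[0,0,0],[0,0,0],-0.2],[[0,0,0],[0,0,0],0.1],[[0,0,0],[0,0,0],0.4],[[0,0,0],[0,0,0],1],[[0,0,0],[0,0,0],1]]';python3 -m jog '[[[0,0,0],[0,0,0],1],[[0,0,0.02],[0,0,0],1],[[0,0,0.05],[0,0,0],1],[[0,0,0.08],[0,0,0],1],[[0,0,0.11],[0,0,0],1]]'; python3 -m jog '[[[-0.01,-0.02,0.03],[0,0,0],1],[[-0.03,-0.04,0.06],[0,0,0],1],[[-0.06,-0.06,0.09],[0,0,0],1],[[-0.09,-0.06,0.09],[0,0,0],1],[[-0.1,-0.06,0.09],[0,0,0],1]]';python3 -m jog '[[[0,0,0],[0,0,0],1],[[0,0,0],[0,0,0],1],[[0,0,0],[0,0,0],1],[[0,0,0],[0,0,0],1],[[0,0,0],[0,0,0],1]]';  python3 shot.py w24 wrist
```

```text
time: 29.77
tool_pos: [610.4, -113.0, 70.1]
tcp_rot: [-94.9, 90.0, -174.6]
ft_force: [-0.1, 0.6, -1.9]
finger_gap: 25.5
time: 30.18
tool_pos: [610.6, -113.0, 70.3]
tcp_rot: [64.2, 90.0, -15.5]
ft_force: [-0.5, 0.1, 0.7]
finger_gap: 80.4
time: 30.6
tool_pos: [610.1, -112.9, 181.1]
tcp_rot: [-116.4, 89.9, 163.9]
ft_force: [0.3, 0.1, 0.1]
finger_gap: 85.6
time: 31.02
tool_pos: [508.8, -174.8, 273.5]
tcp_rot: [43.0, 89.7, -36.8]
ft_force: [-0.4, 1.3, -0.5]
finger_gap: 85.4
time: 31.43
tool_pos: [511.0, -172.6, 269.5]
tcp_rot: [-129.8, 89.9, 150.6]
ft_force: [-0.7, 0.1, 0.3]
finger_gap: 85.2
(array([ 511. , -172.6,  269.5]), array([-0.001,  0.001, -1.   ]), np.float64(-79.65))
```

View pics/w24.png

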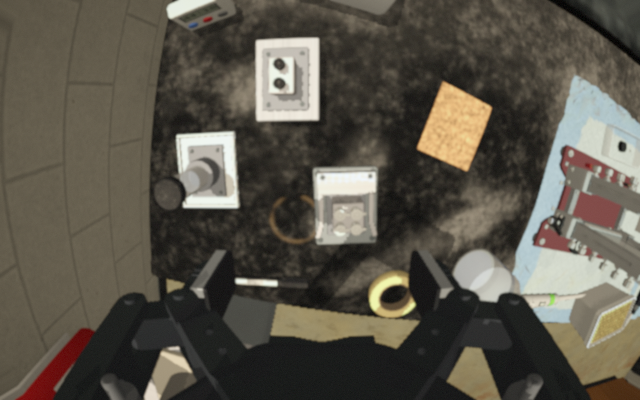

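```bash
python3 shot.py s24 scene; python3 - <<'E'
from h import *
m,im=load("w24")
a=cv2.resize(im[30:130,245:330],None,fx=4.5,fy=4.5,interpolation=cv2.INTER_CUBIC)
b=cv2.resize(im[160:250,305:390],None,fx=4.5,fy=5,interpolation=cv2.INTER_CUBIC)
cv2.imwrite("pics/w24z.png",np.hstack([a,b]))
_,s=load("s24")
cv2.imwrite("pics/s24z.png",cv2.resize(s[130:310,195:425],None,fx=3.4,fy=3.3,interpolation=cv2.INTER_CUBIC))
E
```

```text
(array([ 510.9, -172.6,  269.5]), array([-0.001,  0.001, -1.   ]), np.float64(-79.65))
```

View pics/w24z.png

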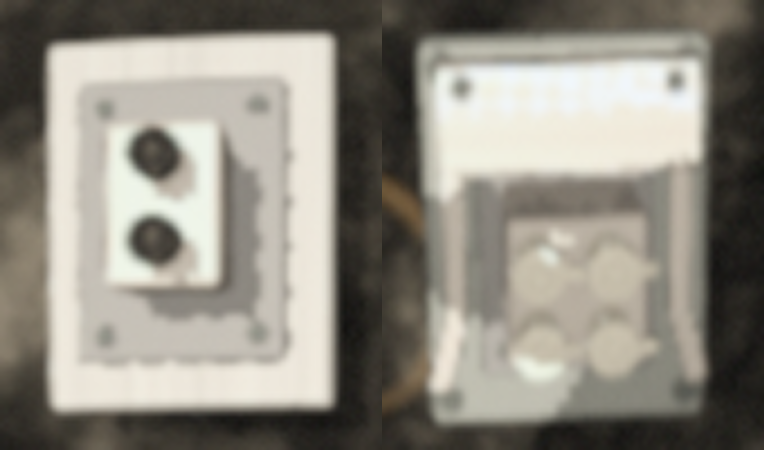

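View pics/s24z.png

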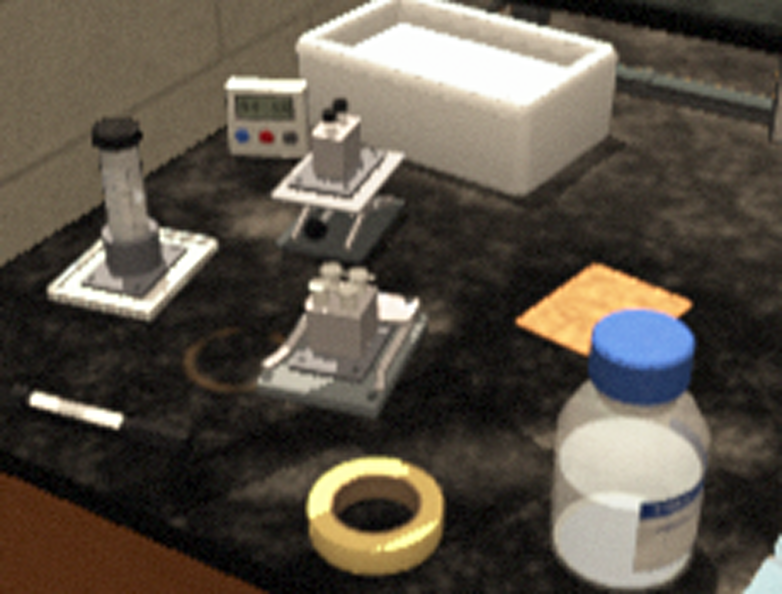

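```bash
python3 - <<'E'
from h import *
m,im=load("w24")
Z=lambda p:np.array(p,float)/4.5+[245,30]-0.4
show(m,"jack",Z([(47,42),(334,33),(334,410),(48,410)]),50)
show(m,"foot",Z([(80,85),(286,77),(286,358),(80,360)]),56)
B=lambda p:(np.array(p,float)-[382,0])/[4.5,5]+[305,160]-0.4
show(m,"microblock",B([(507,213),(644,213),(640,375),(506,375)]),54)
show(m,"lip",B([(433,181),(702,163)]),26)
E
```

```text
jack [[652.6, -68.4], [665.4, -140.1], [569.4, -157.7], [557.5, -85.4]] mean [ 611.2 -112.9]
   len [72.8 97.6 73.2 96.6] ang [10.1 10.4  9.3 10.2]
foot [[641.2, -80.5], [650.6, -130.9], [580.3, -143.7], [571.7, -92.8]] mean [ 610.9 -112. ]
   len [51.3 71.4 51.6 70.6] ang [10.5 10.3  9.7 10.1]
microblock [[478.4, -190.6], [485.0, -226.4], [443.9, -234.7], [437.4, -198.4]] mean [ 461.2 -212.5]
   len [36.4 42.  36.9 41.7] ang [10.4 11.4 10.  10.7]
lip [[474.7, -171.0], [493.3, -245.4]] mean [ 484.  -208.2]
   len [76.7 76.7] ang [14. 14.]
```

All carriers are in place and the gripper is clear, so I'm handing in.

```bash
python3 -c "
from bench import r,order
print(order.hand_in(), r.sense()['time'])"
```

```text
the job is handed in; nothing more can be done
the job is handed in; nothing more can be done
```

All three carriers are in their places and the job is handed in, with about 31.5 s used of the 106 s allowed; no verdict is reported. I slid the two-vial carrier out from under the clip and parked it on the cork. The four-tube carrier then went from the tray to the stage and was slid under the clip, the tall tube went from the jack into the tray, and the vials went from the cork onto the jack.

My last checks, measured in the wrist-camera pictures (calibration good to about 2 mm):

| Carrier | Place | Distance from centre | Angle to its place |
|---|---|---|---|
| Tall tube | Tray | about 0.3 mm (limit 15 mm) | within about 0.5° |
| Four tubes | Clip stage, foot under the lip | about 1 mm (limit 8 mm) | within about 0.5° |
| Two vials | Lab jack | about 1 mm (limit 12 mm) | within about 0.5° |

- **Upright:** all three stand upright in the last scene picture, judged by eye.
- **Bystanders:** the timer, tape roll and bottle look unmoved compared with the first picture. I did not measure their positions at the end.
- **Forces:** the largest wrist force I read was about 19 N, while closing on a block.
- **One disagreement:** in the last, partly shaded picture, the four-tube block and the clip lip gave less consistent angles, about 10.6° and 14°. An earlier, clearer picture gave about 12.7° for both. The measured centres agreed to about 1 mm.

I did not push the four-tube carrier hard against the stop. It sits within about 1 mm of the stage origin, which is itself 2 mm short of the stop.

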